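# Turn the cart wheel's valve to the top for pumping

### The arm

A 6-joint arm with a two-finger parallel gripper is mounted at the origin on the work surface. World frame = base frame: x ahead of the robot, y to its left, z up, the work surface at z = 0. Lengths are in m, angles in rad, forces in N, time in s.
With the tool pointing down it reaches from about 0.3 to 0.875 m from the base axis. Payload 6.4 kg.
Tool frame: the origin (TCP) lies on the centre line of the jaws, within the pads' length; the fingertips stand 17 mm ahead of it and the grasp point (between the pads) lies 2 mm behind it; z points along the fingers, x is the direction in which the jaws open and shut, and the axes are right-handed (so a half turn about z gives the same grasp; the last joint's range is limited). The gripper opens to 85 mm and grips with 20 to 120 N. Pads are 22 mm wide; open, the fingers measure 114 mm over their backs; the gripper's body (76 mm by 85 mm) begins 54 mm behind the grasp point. The pads swing forward as they close: fully open they stand 13 mm farther back than shut.
Start: joints at [1.007, 0.181, 1.607, -0, 1.354, -0.206], TCP at [0.201, 0.539, 0.248] pointing down, gripper open.
Joint ranges: [-2.99, 2.99], [-0.89, 2.07], [0.3, 2.58], [-1.14, 4.28], [0, 2.63], [-3.12, 3.12]. Speed limits (rad/s): [2.57, 2.57, 3.01, 3.14, 3.14, 3.14].

### API

Orientations are given as a unit quaternion [w, x, y, z].
In Python, from bench import ctrl gives the robot as it stands.
- The arm moves only by the tool servo_tool, never from a script. Its argument "increments" is text: rows parted by semicolons, each of 5 numbers parted by spaces: the shift along the tool's x, y, z in cm, then the turn about the tool's z in rad, then the opening, from 0 (shut) to 1 (fully open). In form: dx dy dz yaw gripper; .... A call has 1 to 10 rows; each row shifts and turns the commanded pose from where the row before left it, along the tool's axes as they then stand; what a row does not reach is not made up. A row lasts 1/8 s, in which the tool goes at most 62.5 mm and 10.7 degrees, less where a joint would pass 70% of its speed; a pose out of reach is approached as far as the arm can. A call is refused whole if a number of a shift passes 6.25 or a number of a turn 0.188, either way. A call with a gripper value outside its range is refused whole. The fingers move at their own pace and stop on an object; the grip force is fixed at half the most. Time passes only in rows, so rows that do not move let the fingers close. It gives the time, the measured TCP pose, the force and the opening at its end, in the units of the state.
- ctrl.get_obs(): the state, without advancing time (a new reading comes with each control period).
- ctrl.camera(name): name is "side" or "top"; returns (picture, depth): 384x512x3 uint8, red, green, blue; 384x512 float32, m along the optical axis (not along the pixel's ray), 0 where there is no reading.
- ctrl.camera_params(name): a dict with "mtx" (3x3 intrinsics, pixels), "position" and "attitude" of the camera in the world. Camera axes: x right, y down, z forward; pixel columns grow to the right and rows downward; lengths in m; the calibration is good to about 2 mm. A picture is of the moment at which its call begins. camera_params takes no time and is no camera call.
- ctrl.hand_in(): hands the job in, once; it reports no verdict.
The state is a dict: "time_s": time; "q": joint angles; "dq": joint speeds; "joint_efforts": joint torques, N m; "eef_pos": TCP position; "eef_rot": TCP orientation; "wrist_force": force on the tool from outside, world axes, zero at the start; "torque": the same for the moment, N m; "opening": opening from 0.0 (shut) to 1.0 (fully open).
Only numpy, scipy, OpenCV 4.12 (cv2) and the standard library are available. Lean on these libraries where they do the work, as an engineer would, in place of code of your own. Each camera call takes 0.05 s, during which the arm holds its last target.

### The job

The cart wheel on the bench stand is about to be pumped up: push its spokes round, one after another, until the valve stem is at the top of the wheel and points straight up. Turn it steadily, without letting it spin freely; push only on the spokes, not on the tyre, rim or valve. Leave the tools and the oil bottle around the stand alone, and finish with the wheel at rest and the hand clear.

Things in the scene. Friction and masses are not known exactly. Their poses are not given: they have to be found in the camera images.
- stand: Green-painted steel stand fixed to the bench; base plate 290x380x12 mm. Origin on the bench top below the hub centre; +x away from the robot, +y left, only yaw varies. The wheel leans back on it: its face slopes up away from the robot, 38 deg from level. In this frame: up the wheel's slope U=(.788,0,.616), left L=(0,1,0), out of the face N=(-.616,0,.788).
- yoke (a point): Centre of the stand's Y-shaped yoke in front of the face, 43 mm out along N from the hub centre. Three bars 14 mm wide, 10 mm thick (38 to 48 mm out), 190 mm long: one down the slope, two at 60 deg either side of U. Middle: 48 mm disc, nut to 56 mm out. Fingers reach the spokes through the three open 120 deg sectors between the bars and must stop at the bars.
- hub (a point): Hub centre, in the spokes' mid-plane, 150 mm above the bench; hub 48 mm across, 56 mm long. Five steel spokes 72 deg apart, 14 mm wide, 12 mm thick (6 mm either side of the mid-plane), open from radius 24 to 103 mm; the valve is midway between two (spokes at 36, 108, 180, 252, 324 deg from it). At least 25 mm free room behind them, except axle and post at the centre.
- wheel (a joint): Turn of the wheel, rad: 0, 6.283 or -6.283 = valve exactly at the top; grows counter-clockwise as seen from the robot (the top of the wheel moves left, +y). Turns both ways without a stop in reach, with a drag of about 0.35 N m (about 5 N on a spoke), and stays where it is left.
- tyre: Black rubber tyre on its steel rim, turning with the wheel; origin at the hub centre. Tyre 296 mm outer diameter, 40 mm wide; the rim's inside is at radius 103 mm, 30 mm wide. Not to be pushed.
- valve: The valve stem: 28 mm long, 8 mm thick, brass with a black 11 mm cap, on the front edge of the rim 104 mm from the axle, leaning outwards 38 deg from the axle's direction, so that with the valve at the top of the wheel (the end farthest from the robot, highest) the stem points vertically up. Origin at its foot; +z points along the stem to the cap. Not to be pushed.
- gauge: Loose dial tyre gauge lying face up, 56 mm across, 22 mm high, stub 70 mm long along +x; bystander. Origin at the underside of the dial.
- oilcan: Loose plain metal oil bottle, 60 mm across, 130 mm high, standing; bystander. Origin at the underside.
- spanner: Loose spanner 180 mm long lying along its x; bystander.

How it is judged:
By the outcome, as a careful person would: the job done as asked, in the order asked, and still so for the second after the job is handed in, with the robot touching nothing.
It also fails if it takes over 64 s, if anything falls off the work surface, if the arm or the gripper's body presses on something with over 40 N, if the wrist force passes 120 N, or if a joint passes its speed limit or range.

## Working session

There is one attempt and no reset: what is moved stays moved. The work goes in short steps, Python scripts to look and compute and a tool call to move; the robot and the scene stay as the last step left them, time stands still between calls to the robot, and variables do not carry over. Pictures are saved under pics/ and viewed, and the job is handed in when it is done.

Besides the shell and the picture viewer there is one more tool, called after "Call:" as name(argument=value, ...) on one line, values as JSON. servo_tool: Moves the arm, as the interface text tells. Its arguments: {"type":"object","properties":{"increments":{"type":"string"}},"required":["increments"]}

```bash
ls; mkdir -p pics
python3 - <<'E'
from bench import ctrl
import cv2,numpy as np
o=ctrl.get_obs(); print(o)
for n in("side","top"):
    im,d=ctrl.camera(n); np.savez(f'{n}0.npz',im=im,d=d)
    cv2.imwrite(f'pics/{n}0.png',im[:,:,::-1]); print(n,ctrl.camera_params(n))
E
```

```text
pics
{'time_s': 0.0, 'q': array([ 1.00671977e+00,  1.81530221e-01,  1.60801972e+00,  1.18564391e-05,
        1.35381948e+00, -2.06313115e-01]), 'dq': array([-0.00113846,  0.00069125,  0.00099085, -0.00050311,  0.00017645,
        0.00082927]), 'joint_efforts': array([ 1.14994331e-03, -4.44867110e+01, -3.51338089e+01, -1.58944144e-04,
        9.37525911e-03,  3.46009642e-06]), 'eef_pos': array([0.20104956, 0.53813656, 0.24738456]), 'eef_rot': array([ 3.40789416e-04,  8.21639064e-01,  5.70007420e-01, -8.20442322e-04]), 'wrist_force': array([-0.5642451 , -0.48429115,  0.11718928]), 'torque': array([ 0.01979515,  0.0205082 , -0.06386164]), 'opening': 0.9984386765249275}
side {'mtx': array([[402.61079788,   0.        , 257.12823184],
       [  0.        , 402.61079788, 189.10240205],
       [  0.        ,   0.        ,   1.        ]]), 'position': array([0.30658867, 0.63228615, 0.87185095]), 'attitude': array([ 0.07108752, -0.15552125,  0.91728951, -0.35963824])}
top {'mtx': array([[373.546694  ,   0.        , 257.72284206],
       [  0.        , 373.546694  , 189.87429255],
       [  0.        ,   0.        ,   1.        ]]), 'position': array([4.36970764e-01, 3.79780280e-04, 1.16300773e+00]), 'attitude': array([-0.02295678,  0.70984756, -0.70255261,  0.04482477])}
```

View pics/side0.png

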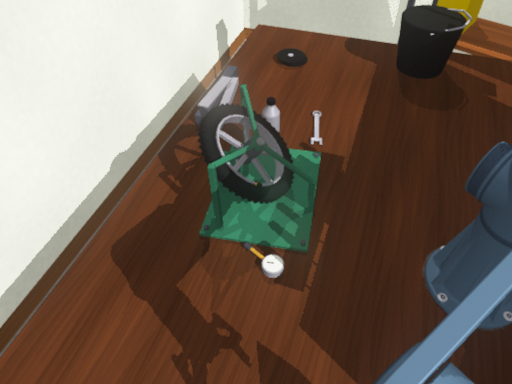

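View pics/top0.png

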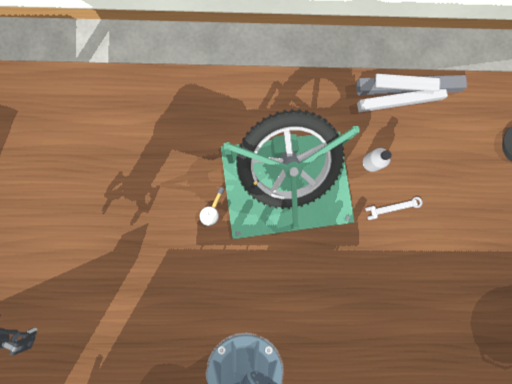

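Run:
```python
import cv2,numpy as np
a=np.load('top0.npz')['im'][90:250,190:440]
cv2.imwrite('pics/topc.png',cv2.resize(a[:,:,::-1],None,fx=3.2,fy=3.2,interpolation=cv2.INTER_CUBIC))
a=np.load('side0.npz')['im'][70:290,180:340]
cv2.imwrite('pics/sidec.png',cv2.resize(a[:,:,::-1],None,fx=2.7,fy=2.7,interpolation=cv2.INTER_CUBIC))
```

```text
(no output)
```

View pics/topc.png

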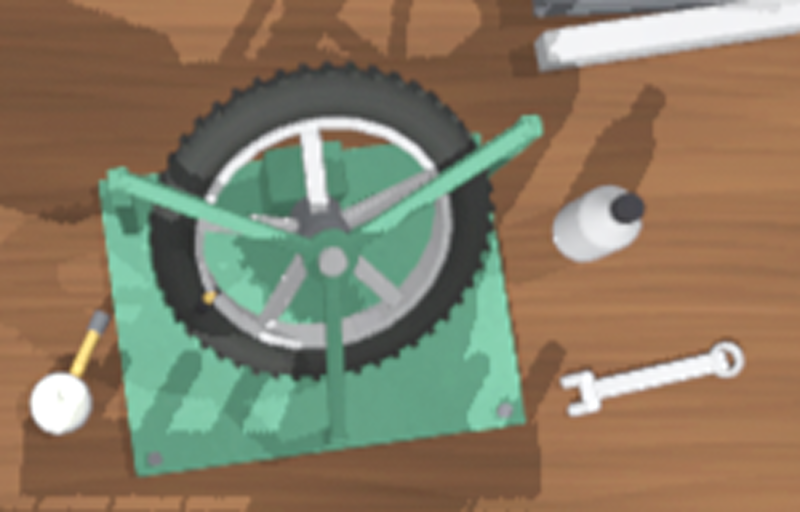

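View pics/sidec.png

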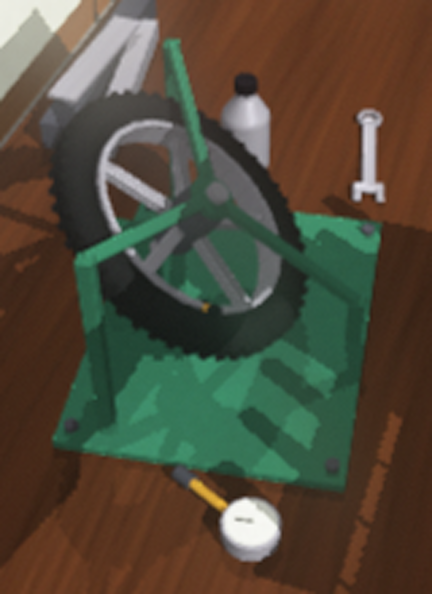

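```bash
cat > h.py <<'E'
import numpy as np,cv2
from scipy.spatial.transform import Rotation as R
from bench import ctrl
P={n:ctrl.camera_params(n) for n in('side','top')}
def cam(n):
    p=P[n]; return p['mtx'],np.array(p['position']),R.from_quat(np.roll(p['attitude'],-1)).as_matrix()
def ray(n,u,v):
    K,c,M=cam(n); d=M@np.linalg.solve(K,[u,v,1.]); return c,d
def onz(n,u,v,z):
    c,d=ray(n,u,v); return c+d*(z-c[2])/d[2]
def onplane(n,u,v,p0,nn):
    c,d=ray(n,u,v); return c+d*((p0-c)@nn)/(d@nn)
def proj(n,X):
    K,c,M=cam(n); x=(np.atleast_2d(X)-c)@M; x=x@K.T; return x[:,:2]/x[:,2:]
def tri(u1,u2):
    c1,d1=ray('side',*u1);c2,d2=ray('top',*u2)
    A=np.stack([d1,-d2],1); t=np.linalg.lstsq(A,c2-c1,rcond=None)[0]
    a=c1+d1*t[0];b=c2+d2*t[1]; return (a+b)/2,np.linalg.norm(a-b)
E
python3 - <<'E'
from h import *
tc=lambda x,y:(190+x/3.2-.35,90+y/3.2-.35)
sc=lambda x,y:(180+x/2.7-.35,70+y/2.7-.35)
print('nut',tri(sc(218,192),tc(332,262)))
print('valve',tri(sc(208,308),tc(208,297)))
c=[onz('top',*tc(*p),.012) for p in((138,475),(524,423),(100,185))]
print(c, np.degrees(np.arctan2(*(c[0]-c[1])[:2])), np.linalg.norm(c[0]-c[1]),[onz('top',*tc(*p),.012) for p in((153,459),(505,410))])
c=[onz('side',*sc(*p),.012) for p in((345,490),(382,224),(55,440))]
print(c, np.degrees(np.arctan2(*(c[0]-c[1])[:2])), np.linalg.norm(c[0]-c[1]))
E
```

```text
nut (array([ 0.58023131, -0.12242243,  0.19448675]), np.float64(0.0007994446507535265))
valve (array([ 0.55595986, -0.02217359,  0.14095859]), np.float64(0.00014709818212673057))
[array([0.39915287, 0.04010663, 0.012     ]), array([ 0.45199  , -0.3320548,  0.012    ]), array([0.67953298, 0.08137969, 0.012     ])] -8.080491334472967 0.37589345250134193 [array([0.41443443, 0.02602699, 0.012     ]), array([ 0.46436404, -0.31370108,  0.012     ])]
[array([0.39740539, 0.04481294, 0.012     ]), array([ 0.45215943, -0.33191971,  0.012     ]), array([0.68226239, 0.08025945, 0.012     ])] -8.269422946472003 0.38069081742267247
```

```bash
cat >> h.py <<'E'
yaw=np.radians(8.17)
ex=np.array([np.cos(yaw),np.sin(yaw),0]);ey=np.array([-np.sin(yaw),np.cos(yaw),0]);ez=np.array([0,0,1.])
U=.788*ex+.616*ez;L=ey;N=-.616*ex+.788*ez
nut=np.array([.5802,-.1224,.1945]); hub=nut-.056*N; hub[2]=.15
def ang(X): v=X-hub; return np.degrees(np.arctan2(v@L,v@U)),np.hypot(v@L,v@U),v@N
E
python3 - <<'E'
from h import *
tc=lambda x,y:(190+x/3.2-.35,90+y/3.2-.35)
sc=lambda x,y:(180+x/2.7-.35,70+y/2.7-.35)
print(hub,ex,ey)
print('valve',ang(np.array([ 0.55596, -0.02217,  0.14096])))
for p in((310,135),(314,170),(270,325),(295,275),(360,265),(395,297),(425,180),(263,219)): print('top',p,ang(onplane('top',*tc(*p),hub+.006*N,N)))
for p in((118,175),(150,198),(240,290),(205,245),(155,262),(180,240),(178,150)): print('side',p,ang(onplane('side',*sc(*p),hub+.006*N,N)))
for p in(hub,hub+.15*N): print(proj('top',p),proj('side',p))
E
```

```text
[ 0.61434589 -0.11749775  0.15      ] [0.98985078 0.14211067 0.        ] [-0.14211067  0.98985078  0.        ]
valve (np.float64(111.49845517574896), np.float64(0.11033370297955572), np.float64(0.020132157982055535))
top (310, 135) (np.float64(3.336637924843146), np.float64(0.09198923611828393), np.float64(0.006002399999999894))
top (314, 170) (np.float64(3.2502692640660316), np.float64(0.06014921050991622), np.float64(0.006002400000000003))
top (270, 325) (np.float64(150.28602318797462), np.float64(0.09989006135709026), np.float64(0.006002399999999883))
top (295, 275) (np.float64(147.53546317378155), np.float64(0.045473338801038134), np.float64(0.006002399999999876))
top (360, 265) (np.float64(-137.936594507547), np.float64(0.04953954042448706), np.float64(0.006002399999999905))
top (395, 297) (np.float64(-139.30656747608685), np.float64(0.09825836523292804), np.float64(0.006002399999999804))
top (425, 180) (np.float64(-67.27101686780172), np.float64(0.0979752312382876), np.float64(0.006002399999999885))
top (263, 219) (np.float64(67.19770544864147), np.float64(0.0528979313295649), 
[... 263 characters left out ...]
)
side (240, 290) (np.float64(151.00290607051195), np.float64(0.08667662360837389), np.float64(0.006002399999999895))
side (205, 245) (np.float64(146.003220225386), np.float64(0.03054648185931546), np.float64(0.006002400000000015))
side (155, 262) (np.float64(76.13843232714973), np.float64(0.07931606946951567), np.float64(0.0060023999999999165))
side (180, 240) (np.float64(86.84960245953594), np.float64(0.03202881943553794), np.float64(0.0060023999999998835))
side (178, 150) (np.float64(-66.26143263358286), np.float64(0.08651488148897801), np.float64(0.0060023999999998575))
[[289.53654445 161.41932554]] [[248.14678699 152.06279548]]
[[300.61066137 190.51657981]] [[283.50962401 120.23322126]]
```

```bash
cat > chk.py <<'E'
from h import *
from scipy.optimize import brentq
rad=np.radians
def W(u,l,n): 
    u,l,n=np.broadcast_arrays(u,l,n); return hub+u.reshape(-1,1)*U+l.reshape(-1,1)*L+n.reshape(-1,1)*N
def boxpts(c,a,half,st=.002):
    g=[np.linspace(-h,h,max(2,int(2*h/st)+1)) for h in half]
    G=np.stack(np.meshgrid(*g,indexing='ij'),-1).reshape(-1,3); return c+G@np.array(a)
def dirn(t): return np.cos(rad(t))*U+np.sin(rad(t))*L, -np.sin(rad(t))*U+np.cos(rad(t))*L
def bars():
    o=[]
    for t in(60,-60,180):
        r,T=dirn(t); o.append(boxpts(hub+.095*r+.043*N,(r,T,N),(.095,.007,.005)))
    a=np.linspace(0,2*np.pi,60)
    for R_,n in((.024,.048),(.012,.056),(.024,.04)): o.append(W(R_*np.cos(a),R_*np.sin(a),n))
    return np.vstack(o)
def tyre():
    a,(r,n)=np.linspace(0,2*np.pi,240),np.array([(.103,.0),(.103,.015),(.110,.018),(.125,.02),(.14,.019),(.148,.012)]).T
    A,I=np.meshgrid(a,np.arange(len(r))); return W(r[I]*np.cos(A),r[I]*np.sin(A),n[I])
def spoke(t):
    r,T=dirn(t); return boxpts(hub+.0635*r,(r,T,N),(.0395,.007,.006),.001)
def valve(t):
    r,T=dirn(t); d=.788*N+.616*r; f=hub+.104*r+.015*N
    return np.vstack([boxpts(f+.014*d,(r,T,d),(.0055,.0055,.014))])
def tool(tip,yw):
    x=np.array([np.cos(yw),np.sin(yw),0]);y=np.array([np.sin(yw),-np.cos(yw),0]); return x,y
def dbox(p,c,x,y,half,z0,z1):
    q=p-c; d=np.stack([abs(q@x)-half[0],abs(q@y)-half[1],np.maximum(z0-p[:,2],p[:,2]-z1)],1)
    out=np.linalg.norm(np.maximum(d,0),axis=1); return np.min(np.where(out>0,out,d.max(1)))
def fing(p,tip,yw): return dbox(p,tip,*tool(tip,yw),(.0145,.011),tip[2],tip[2]+.073)
def body(p,tip,yw): return dbox(p,tip,*tool(tip,yw),(.0425,.0425),tip[2]+.073,tip[2]+.2)
YW=np.arctan2(ey[1],ey[0])
def tipat(phi,r,off,depth):
    # finger axis crosses midplane at radius r along the spoke, off sideways(+T); tip depth mm below midplane vertically
    R_,T=dirn(phi); return hub+r*R_+off*T-depth*ez
def contact(phi,r,depth,yw):
    S=spoke(phi); return brentq(lambda o:fing(S,tipat(phi,r,o,depth),yw)-1e-4,.0,.05,xtol=1e-4)
def report(phi,r,depth,yw,vph,gap=0,spokes=True):
    o=contact(phi,r,depth,yw)+gap; t=tipat(phi,r,o,depth); th=ang(t+depth*ez)[0]
    B,Ty,V=bars(),tyre(),valve(vph); hubp=boxpts(hub,(U,L,N),(.017,.017,.028))
    oth=spoke(phi+72)
    print(f'phi {phi:.0f} r {r} dep {depth} off {1e3*o:.1f} th {th:.0f} tip {np.round(t,4)} | F bars {1e3*fing(B,t,yw):.0f} tyre {1e3*fing(Ty,t,yw):.0f} valve {1e3*fing(V,t,yw):.0f} hub {1e3*fing(hubp,t,yw):.0f} nxt {1e3*fing(oth,t,yw):.0f} | Bd bars {1e3*body(B,t,yw):.0f} tyre {1e3*body(Ty,t,yw):.0f} valve {1e3*body(V,t,yw):.0f}')
    return t
E
python3 - <<'E'
from chk import *
print(YW)
for r in(.055,.065,.072):
    for phi in(4,-10,-25,-40,-50,-60): report(phi,r,.004,YW,phi+108)
    for phi in(32,22,10,0,-12,-24,-36): report(phi,r,.003,YW,phi+36)
E
```

```text
1.7133897266828333
phi 4 r 0.055 dep 0.004 off 22.8 th 27 tip [ 0.6521 -0.0852  0.1788] | F bars 27 tyre 11 valve 91 hub 25 nxt 24 | Bd bars 32 tyre 9 valve 116
phi -10 r 0.055 dep 0.004 off 23.3 th 13 tip [ 0.6578 -0.0978  0.1819] | F bars 36 tyre 12 valve 90 hub 30 nxt 21 | Bd bars 40 tyre 9 valve 107
phi -25 r 0.055 dep 0.004 off 24.5 th -1 tip [ 0.6615 -0.1118  0.1831] | F bars 42 tyre 12 valve 90 hub 32 nxt 20 | Bd bars 45 tyre 9 valve 98
phi -40 r 0.055 dep 0.004 off 25.2 th -15 tip [ 0.6621 -0.1269  0.1819] | F bars 35 tyre 11 valve 91 hub 30 nxt 19 | Bd bars 39 tyre 9 valve 91
phi -50 r 0.055 dep 0.004 off 24.6 th -26 tip [ 0.6604 -0.1374  0.1794] | F bars 28 tyre 11 valve 92 hub 26 nxt 20 | Bd bars 33 tyre 9 valve 84
phi -60 r 0.055 dep 0.004 off 23.7 th -37 tip [ 0.6569 -0.1475  0.1756] | F bars 19 tyre 12 valve 91 hub 20 nxt 21 | Bd bars 26 tyre 8 valve 76
phi 32 r 0.055 dep 0.003 off 29.2 th 60 tip [ 0.631  -0.0606  0.1662] | F bars -0 tyre 13 valve 21 hub 23 nxt 23 | Bd bars 11 tyre 9 valve 31
phi 22 r 0.055 dep 0.003 off 27.4 th 48 tip [ 0.6396 -0.0674  0.1721] | F bars
[... 3795 characters left out ...]
2 dep 0.003 off 24.5 th 29 tip [ 0.6611 -0.0738  0.1881] | F bars 32 tyre -2 valve 16 hub 39 nxt 41 | Bd bars 38 tyre 10 valve 26
phi 0 r 0.072 dep 0.003 off 21.6 th 17 tip [ 0.6674 -0.0881  0.1914] | F bars 42 tyre -1 valve 17 hub 44 nxt 40 | Bd bars 46 tyre 13 valve 21
phi -12 r 0.072 dep 0.003 off 23.2 th 6 tip [ 0.6719 -0.1014  0.1934] | F bars 50 tyre -0 valve 13 hub 48 nxt 38 | Bd bars 53 tyre 15 valve 14
phi -24 r 0.072 dep 0.003 off 24.3 th -5 tip [ 0.6744 -0.116   0.1936] | F bars 51 tyre -0 valve 8 hub 48 nxt 36 | Bd bars 54 tyre 15 valve 10
phi -36 r 0.072 dep 0.003 off 24.3 th -17 tip [ 0.6742 -0.1318  0.1917] | F bars 42 tyre -1 valve 3 hub 45 nxt 36 | Bd bars 46 tyre 13 valve 7
```

Run:
```python
from chk import *
for dy in(-40,-30,-20,-10,10,30):
  print(dy)
  for phi in(22,-6,-24,-36,-38): report(phi,.063,.002,YW+rad(dy),phi+36)
```

```text
-40
phi 22 r 0.063 dep 0.002 off 25.1 th 44 tip [ 0.6459 -0.0656  0.1782] | F bars 17 tyre 5 valve 16 hub 30 nxt 30 | Bd bars 20 tyre 4 valve 28
phi -6 r 0.063 dep 0.002 off 25.4 th 16 tip [ 0.6626 -0.0917  0.1882] | F bars 40 tyre 1 valve 11 hub 33 nxt 33 | Bd bars 46 tyre 10 valve 13
phi -24 r 0.063 dep 0.002 off 24.1 th -3 tip [ 0.6674 -0.1135  0.1895] | F bars 41 tyre 1 valve 9 hub 35 nxt 33 | Bd bars 58 tyre 11 valve 6
phi -36 r 0.063 dep 0.002 off 22.9 th -16 tip [ 0.6672 -0.1286  0.1877] | F bars 36 tyre 3 valve 7 hub 33 nxt 31 | Bd bars 49 tyre 10 valve 3
phi -38 r 0.063 dep 0.002 off 22.3 th -18 tip [ 0.6668 -0.1314  0.187 ] | F bars 34 tyre 3 valve 6 hub 32 nxt 31 | Bd bars 47 tyre 9 valve 3
-30
phi 22 r 0.063 dep 0.002 off 26.5 th 45 tip [ 0.6453 -0.0644  0.1779] | F bars 18 tyre 4 valve 14 hub 30 nxt 30 | Bd bars 20 tyre 6 valve 28
phi -6 r 0.063 dep 0.002 off 24.8 th 16 tip [ 0.6627 -0.0923  0.1882] | F bars 41 tyre 2 valve 13 hub 34 nxt 35 | Bd bars 42 tyre 10 valve 13
phi -24 r 0.063 dep 0.002 off 23.1 th -4 tip [ 0.6672 -0.1145  0.1892] | F bars 43 tyre 2 valve 10 hub
[... 2469 characters left out ...]
063 dep 0.002 off 24.5 th 43 tip [ 0.6462 -0.0661  0.1783] | F bars 13 tyre 10 valve 17 hub 31 nxt 32 | Bd bars 26 tyre 2 valve 30
phi -6 r 0.063 dep 0.002 off 25.4 th 16 tip [ 0.6626 -0.0917  0.1882] | F bars 36 tyre 3 valve 10 hub 35 nxt 29 | Bd bars 49 tyre 10 valve 13
phi -24 r 0.063 dep 0.002 off 24.5 th -3 tip [ 0.6675 -0.1132  0.1896] | F bars 42 tyre 2 valve 11 hub 36 nxt 30 | Bd bars 51 tyre 11 valve 6
phi -36 r 0.063 dep 0.002 off 23.3 th -16 tip [ 0.6674 -0.1282  0.1878] | F bars 41 tyre 2 valve 10 hub 33 nxt 31 | Bd bars 42 tyre 10 valve 4
phi -38 r 0.063 dep 0.002 off 22.9 th -18 tip [ 0.667  -0.1309  0.1873] | F bars 40 tyre 2 valve 10 hub 32 nxt 31 | Bd bars 40 tyre 10 valve 3
```

```bash
cat > chk2.py <<'E'
from chk import *
SEP=.0497
def tl(al): 
    x=np.cos(al)*ex+np.sin(al)*ey; y=np.array([x[1],-x[0],0]); return x,y
B=bars();Ty=tyre();HB=boxpts(hub,(U,L,N),(.017,.017,.028))
UP=np.vstack([boxpts(np.array([*(hub+.185*dirn(t)[0]+.043*N)[:2],.12]),(ex,ey,ez),(.008,.008,.12)) for t in(60,-60)])
def f1(p,c,al): x,y=tl(al); return dbox(p,c,x,y,(.00725,.011),c[2],c[2]+.06)
def rep2(phi,r,depth,al,vph,gap=0,off=None,pr=True):
    al=rad(al); S=spoke(phi); x,y=tl(al)
    o=(brentq(lambda o:f1(S,tipat(phi,r,o,depth),al)-1e-4,0,.05,xtol=1e-4) if off is None else off)+gap
    c=tipat(phi,r,o,depth); C=c-SEP*x; c2=c-2*SEP*x
    V=valve(vph); sp=np.vstack([spoke(phi+72*k) for k in(1,2,3,4)])
    g=lambda p:[round(1e3*v) for v in(f1(p,c,al),f1(p,c2,al),dbox(p,C,x,y,(.0425,.0425),c[2]+.06,c[2]+.2))]
    if pr: print(f'phi {phi:.0f} r{r} d{depth} off {1e3*o:.1f} C {np.round(C,4)} tipz {c[2]:.4f} | bars{g(B)} tyre{g(Ty)} valve{g(V)} hub{g(HB)} sp{g(sp)} up{g(UP)[2]}')
    return C
E
python3 - <<'E'
from chk2 import *
for al in(30,38,45):
  print(al)
  for phi in(6,4,-10,-30,-50,-68): rep2(phi,.062,.010,al,phi+108)
  for phi in(6,-10,-24,-36,-39): rep2(phi,.062,.01,al,phi+36)
E
```

```text
30
phi 6 r0.062 d0.01 off 20.3 C [ 0.6179 -0.1151  0.1767] tipz 0.1767 | bars[34, -5, 23] tyre[11, 71, 14] valve[100, 107, 112] hub[31, 13, 54] sp[29, 33, 64] up94
phi 4 r0.062 d0.01 off 20.4 C [ 0.6189 -0.117   0.1772] tipz 0.1772 | bars[35, -4, 25] tyre[11, 69, 13] valve[100, 109, 111] hub[31, 14, 55] sp[29, 33, 65] up96
phi -10 r0.062 d0.01 off 20.9 C [ 0.6243 -0.1313  0.1798] tipz 0.1798 | bars[45, 3, 23] tyre[9, 58, 12] valve[102, 127, 107] hub[32, 19, 57] sp[29, 32, 63] up92
phi -30 r0.062 d0.01 off 21.1 C [ 0.6272 -0.1536  0.1796] tipz 0.1796 | bars[45, 17, 17] tyre[8, 41, 12] valve[103, 152, 98] hub[32, 36, 57] sp[31, 33, 57] up72
phi -50 r0.062 d0.01 off 19.9 C [ 0.6232 -0.1764  0.1739] tipz 0.1739 | bars[32, 33, 6] tyre[10, 26, 10] valve[103, 170, 92] hub[26, 57, 51] sp[32, 42, 54] up57
phi -68 r0.062 d0.01 off 19.1 C [ 0.6144 -0.1934  0.1652] tipz 0.1652 | bars[16, 49, -3] tyre[13, 20, 10] valve[98, 180, 91] hub[27, 73, 43] sp[33, 55, 52] up49
phi 6 r0.062 d0.01 off 20.3 C [ 0.6179 -0.1151  0.1767] tipz 0.1767 | bars[34, -5, 23] tyre[11, 71, 14] valve[22, 115, 31] hub[31, 
[... 3476 characters left out ...]
re[10, 50, 6] valve[23, 120, 40] hub[29, 16, 54] sp[29, 22, 59] up88
phi -10 r0.062 d0.01 off 20.0 C [ 0.6336 -0.1412  0.1798] tipz 0.1798 | bars[45, 0, 16] tyre[8, 34, 8] valve[22, 121, 39] hub[31, 33, 57] sp[30, 21, 66] up70
phi -24 r0.062 d0.01 off 19.4 C [ 0.636  -0.1575  0.1798] tipz 0.1798 | bars[44, 7, 12] tyre[8, 22, 5] valve[21, 120, 36] hub[31, 49, 57] sp[31, 26, 63] up54
phi -36 r0.062 d0.01 off 18.3 C [ 0.6351 -0.1719  0.1775] tipz 0.1775 | bars[40, 15, 7] tyre[9, 15, 4] valve[19, 118, 33] hub[28, 63, 55] sp[31, 34, 62] up44
phi -39 r0.062 d0.01 off 18.1 C [ 0.6346 -0.1753  0.1767] tipz 0.1767 | bars[37, 17, 6] tyre[9, 13, 4] valve[17, 117, 32] hub[27, 66, 54] sp[31, 36, 61] up42
```

Call:
servo_tool(increments="-1.4 2 -2 0 1;-2.4 3 -2 0 1;-2.4 3 -2 0 1;-2.4 3 -2 0 1;-2.4 3 -1 0 1;-2.4 3 0 0 1;-2.4 3 0 0 1;-2.4 3 0 0 1;-2.4 3 0 0 1;-2.4 3 0 0 1")

```text
time_s: 1.35
eef_pos: [0.3927, 0.2204, 0.338]
eef_rot: [-0.0, 0.822, 0.57, -0.0]
wrist_force: [0.9, -0.2, 0.5]
opening: 0.997
```

Call:
servo_tool(increments="-2.4 3 0 0 1;-2.4 3 0 0 1;-2.4 3 0 0 1;-2.4 3 0 0 1;-2.4 3 0 0 0.5;-2.4 3 0 -0.12 0;-2.4 3 0 -0.13 0;-2.4 3 0 -0.13 0;-2.4 3 0 -0.12 0;-1.5 2 0 0 0")

```text
time_s: 2.6
eef_pos: [0.6145, -0.0706, 0.3374]
eef_rot: [-0.001, 0.655, 0.756, -0.0]
wrist_force: [0.0, 0.7, 0.3]
opening: 0.002
```

```bash
cat > look.py <<'E'
import sys
from h import *
t=sys.argv[1]
o=ctrl.get_obs(); q=R.from_quat(np.roll(o['eef_rot'],-1)).as_matrix()
print(o['time_s'],'pos',o['eef_pos'].round(4),'xax',q[:,0].round(3),'z',q[:,2].round(3),'F',o['wrist_force'].round(1),'op',o['opening'],o['q'].round(2))
for n in sys.argv[2:]:
    im,d=ctrl.camera(n); np.savez(f'{n}{t}.npz',im=im,d=d)
    a=im[40:240,180:380] if n=='side' else im[80:230,190:390]
    cv2.imwrite(f'pics/{n}{t}.png',cv2.resize(a[:,:,::-1],None,fx=3,fy=3,interpolation=cv2.INTER_CUBIC))
E
python3 look.py 1 side top
```

```text
2.6 pos [ 0.6145 -0.0706  0.3374] xax [-0.142  0.99   0.   ] z [-0.001  0.    -1.   ] F [0.  0.7 0.3] op 0.0018091666212833822 [-0.31  0.22  1.38 -0.    1.54 -2.02]
```

View pics/side1.png

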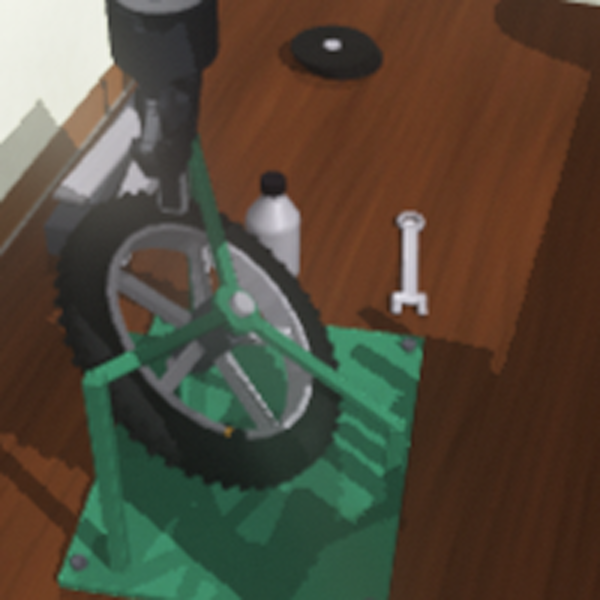

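View pics/top1.png

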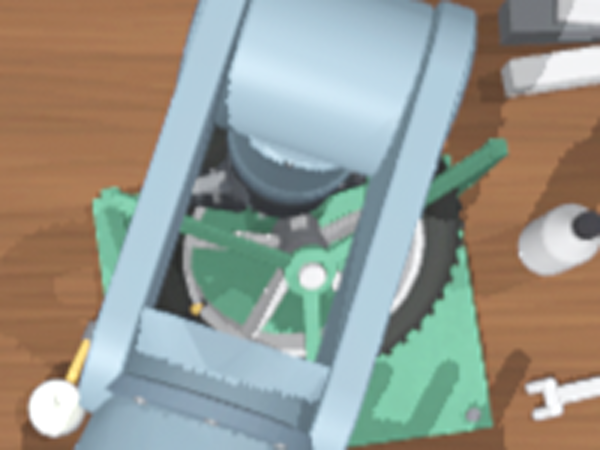

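```bash
python3 - <<'E'
from h import *
o=ctrl.get_obs(); p=o['eef_pos']
for dz in(.0,.01,.017,.025,.03):
    q=p.copy();q[2]-=dz
    pts=[q+a*ey*.0145+b*ex*.011 for a in(-1,1) for b in(-1,1)]
    print(dz,((proj('side',np.array(pts))-[180,40])*3).round(0).tolist())
E
python3 -c "
import cv2;a=cv2.imread('pics/side1.png')[0:260,60:260];cv2.imwrite('pics/s1z.png',cv2.resize(a,None,fx=2.3,fy=2.3))"
```

```text
0.0 [[192.0, 181.0], [164.0, 178.0], [183.0, 203.0], [155.0, 200.0]]
0.01 [[193.0, 192.0], [165.0, 189.0], [184.0, 214.0], [156.0, 211.0]]
0.017 [[193.0, 199.0], [165.0, 197.0], [184.0, 222.0], [156.0, 219.0]]
0.025 [[193.0, 208.0], [166.0, 205.0], [185.0, 230.0], [157.0, 227.0]]
0.03 [[194.0, 213.0], [166.0, 210.0], [185.0, 236.0], [157.0, 233.0]]
```

View pics/s1z.png

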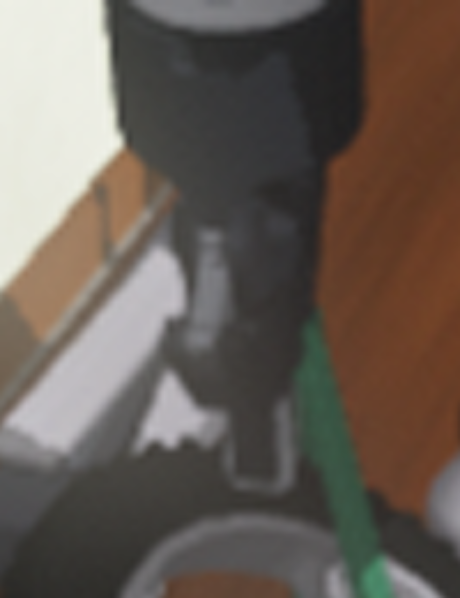

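Run:
```python
from h import *
a=np.load('side1.npz'); d=a['d']; K,c,M=cam('side')
v,u=np.mgrid[0:384,0:512]; P_=np.stack([(u-K[0,2])/K[0,0]*d,(v-K[1,2])/K[1,1]*d,d],-1)@M.T+c
p=ctrl.get_obs()['eef_pos']; 
for col in range(230,246,2):
    for row in range(96,116,2):
        X=P_[row,col]-p
        if X[2]>-.06: print(col,row,(1e3*np.array([X@ex,X@ey,X[2]])).round(0))
```

```text
230 96 [ 3. 46. 50.]
230 98 [ 8. 32. 35.]
232 96 [-0. 43. 49.]
232 98 [ 4. 31. 35.]
234 96 [-6. 47. 52.]
234 98 [-1. 31. 36.]
234 100 [ 5. 14. 18.]
234 102 [ 6. 10. 10.]
234 104 [ 5. 13.  7.]
234 106 [ 6. 13.  2.]
234 108 [ 7. 11. -5.]
234 110 [  8.   6. -14.]
236 96 [-10.  45.  51.]
236 98 [-8. 40. 42.]
236 100 [ 0. 13. 18.]
236 102 [ 1. 12. 12.]
236 104 [ 1. 12.  7.]
236 106 [ 1. 12.  2.]
236 108 [ 2. 11. -5.]
236 110 [  4.   6. -14.]
238 96 [-11.  36.  45.]
238 98 [-11.  37.  41.]
238 100 [-9. 29. 30.]
238 102 [-4. 12. 12.]
238 104 [-3. 11.  7.]
238 106 [-3. 13.  2.]
238 108 [-3. 12. -4.]
238 110 [ -1.   4. -15.]
240 96 [-11.  19.  34.]
240 98 [-14.  29.  35.]
240 100 [-8.  8. 15.]
240 102 [-6.  4.  7.]
240 104 [-7.  6.  4.]
240 106 [-7.  8. -0.]
240 108 [-7.  9. -6.]
240 110 [ -5.   3. -15.]
242 96 [-13.  10.  28.]
242 98 [-10.   0.  16.]
242 100 [-11.   5.  14.]
242 102 [-11.   3.   7.]
242 104 [-11.   6.   4.]
242 106 [-11.   7.  -1.]
242 108 [-10.   5.  -8.]
242 110 [-11.   7. -12.]
```

Run:
```python
from chk2 import *
for phi in(22,12,4,-10,-24,-36,-50,-62):
  for al in(-5,-15,-25,-35,-45): 
    print(al,end=' '); rep2(phi,.06,.010,al,phi+36)
```

```text
-5 phi 22 r0.06 d0.01 off 22.4 C [ 0.5954 -0.0721  0.1691] tipz 0.1691 | bars[21, 26, 5] tyre[13, 47, 24] valve[26, 85, 13] hub[24, 35, 47] sp[30, 46, 62] up66
-15 phi 22 r0.06 d0.01 off 22.1 C [ 0.5958 -0.0638  0.1692] tipz 0.1692 | bars[23, 38, 4] tyre[12, 37, 18] valve[25, 75, 11] hub[24, 46, 47] sp[29, 42, 63] up63
-25 phi 22 r0.06 d0.01 off 21.7 C [ 0.5978 -0.0556  0.1693] tipz 0.1693 | bars[25, 43, 2] tyre[12, 27, 13] valve[25, 64, 9] hub[24, 59, 47] sp[28, 35, 65] up57
-35 phi 22 r0.06 d0.01 off 20.9 C [ 0.6013 -0.0483  0.1695] tipz 0.1695 | bars[23, 39, 0] tyre[12, 18, 8] valve[26, 53, 8] hub[25, 70, 47] sp[28, 29, 67] up48
-45 phi 22 r0.06 d0.01 off 19.4 C [ 0.6065 -0.0422  0.1698] tipz 0.1698 | bars[23, 32, -2] tyre[13, 10, 4] valve[28, 43, 6] hub[25, 81, 47] sp[28, 24, 70] up37
-5 phi 12 r0.06 d0.01 off 21.1 C [ 0.6024 -0.0814  0.1735] tipz 0.1735 | bars[30, 14, 12] tyre[13, 57, 24] valve[26, 91, 8] hub[25, 26, 51] sp[31, 44, 67] up76
-15 phi 12 r0.06 d0.01 off 21.3 C [ 0.6026 -0.0725  0.1734] tipz 0.1734 | bars[32, 27, 10] tyre[11, 44, 19] valve[25, 81, 6] hub[25, 37, 51]
[... 4657 characters left out ...]
[13, 113, 27] hub[24, 24, 47] sp[30, 42, 36] up69
-15 phi -62 r0.06 d0.01 off 23.2 C [ 0.6089 -0.1478  0.17  ] tipz 0.1700 | bars[20, 0, 8] tyre[15, 69, 30] valve[14, 113, 29] hub[26, 19, 47] sp[29, 40, 32] up73
-25 phi -62 r0.06 d0.01 off 23.5 C [ 0.6109 -0.1391  0.1702] tipz 0.1702 | bars[20, -4, 9] tyre[17, 76, 22] valve[13, 112, 28] hub[27, 13, 48] sp[29, 35, 28] up79
-35 phi -62 r0.06 d0.01 off 23.1 C [ 0.6139 -0.1313  0.1699] tipz 0.1699 | bars[20, -7, 11] tyre[15, 73, 16] valve[11, 110, 26] hub[28, 7, 47] sp[29, 30, 25] up85
-45 phi -62 r0.06 d0.01 off 22.7 C [ 0.6182 -0.1242  0.1697] tipz 0.1697 | bars[20, -5, 13] tyre[14, 63, 10] valve[10, 107, 23] hub[29, 7, 47] sp[30, 21, 24] up92
```

```bash
cat > scan.py <<'E'
from chk2 import *
import chk2
def score(phi,r,depth,al,vph,op,gap=0.):
    al=rad(al); S=spoke(phi); x,y=tl(al); s=.5*(.085*op+.0145); tb=.073-.013*op
    try:o=brentq(lambda o:f1(S,tipat(phi,r,o,depth),al)-1e-4,0,.05,xtol=2e-4)+gap
    except ValueError: return None
    c=tipat(phi,r,o,depth); C=c-s*x; c2=c-2*s*x; V=valve(vph)
    sp=np.vstack([spoke(phi+72*k)[::3] for k in(1,2,3,4)])
    fx=lambda p,q:dbox(p,q,x,y,(.00725,.011),c[2],c[2]+tb)
    bd=lambda p:dbox(p,C,x,y,(.0425,.0425),c[2]+tb,c[2]+.2)
    kn=lambda p:dbox(p,C,x,y,(max(.048,s+.0073),.014),c[2]+tb-.026,c[2]+.2)
    m=[round(1e3*min(k(P_) for P_ in Q)) for k,Q in((lambda p:fx(p,c),(B,Ty,V,HB)),(lambda p:fx(p,c2),(B,Ty,V,HB,sp,S)),(bd,(B,Ty,V)),(kn,(B,Ty,V)))]
    return min(m),m,C.round(4),round(c[2],4),round(1e3*o,1)
E
python3 - <<'E'
from scan import *
import itertools
for phi in(20,8,4,0,-5,-10):
    res=[]
    for r,d,al,op in itertools.product((.048,.054,.06),(.003,.007),range(-40,70,10),(.6,.8,1.)):
        q=score(phi,r,d,al,phi+36,op)
        if q: res.append((q,(r,d,al,op)))
    for s in(-1,1):
        rr=sorted([z for z in res if (z[1][2]>5)==(s>0)],key=lambda z:-z[0][0])[:3]
        for z in rr: print(phi,s,z)
E
```

```text
20 -1 ((2, [12, 3, 17, 2], array([ 0.6138, -0.0701,  0.1771]), np.float64(0.1771), 22.1), (0.06, 0.003, -10, 0.6))
20 -1 ((1, [18, 1, 16, 1], array([ 0.6101, -0.0785,  0.1736]), np.float64(0.1736), 22.1), (0.054, 0.003, 0, 0.6))
20 -1 ((1, [13, 7, 16, 1], array([ 0.6057, -0.0771,  0.1771]), np.float64(0.1771), 22.1), (0.06, 0.003, 0, 0.8))
20 1 ((2, [14, 2, 16, 2], array([ 0.6054, -0.114 ,  0.1702]), np.float64(0.1702), 21.6), (0.048, 0.003, 40, 1.0))
20 1 ((1, [18, 1, 13, 2], array([ 0.5992, -0.0986,  0.1739]), np.float64(0.1739), 20.6), (0.054, 0.003, 20, 1.0))
20 1 ((1, [15, 5, 15, 1], array([ 0.5995, -0.0871,  0.1772]), np.float64(0.1772), 21.6), (0.06, 0.003, 10, 1.0))
8 -1 ((7, [12, 7, 12, 7], array([ 0.6132, -0.0814,  0.1818]), np.float64(0.1818), 20.5), (0.06, 0.003, -10, 0.8))
8 -1 ((7, [13, 7, 14, 8], array([ 0.6053, -0.0905,  0.1819]), np.float64(0.1819), 19.9), (0.06, 0.003, 0, 1.0))
8 -1 ((5, [18, 8, 16, 5], array([ 0.6008, -0.092 ,  0.1782]), np.float64(0.1782), 19.9), (0.054, 0.003, 0, 1.0))
8 1 ((5, [20, 5, 21, 8], array([ 0.603 , -0.1014,  0.1783]), np.float64(0.1783
[... 2300 characters left out ...]
0))
-10 -1 ((7, [21, 8, 17, 7], array([ 0.6026, -0.1004,  0.1781]), np.float64(0.1781), 18.6), (0.048, 0.003, -10, 1.0))
-10 -1 ((7, [17, 7, 13, 11], array([ 0.6074, -0.1007,  0.1817]), np.float64(0.1817), 18.6), (0.054, 0.003, -10, 1.0))
-10 -1 ((6, [23, 6, 25, 10], array([ 0.6031, -0.1085,  0.1782]), np.float64(0.1782), 19.1), (0.048, 0.003, 0, 1.0))
-10 1 ((7, [20, 7, 19, 8], array([ 0.6132, -0.1309,  0.1783]), np.float64(0.1783), 20.4), (0.048, 0.003, 30, 1.0))
-10 1 ((6, [15, 8, 14, 6], array([ 0.6239, -0.1381,  0.1819]), np.float64(0.1819), 19.9), (0.054, 0.003, 40, 1.0))
-10 1 ((5, [23, 5, 27, 10], array([ 0.605 , -0.1162,  0.1782]), np.float64(0.1782), 19.8), (0.048, 0.003, 10, 1.0))
```

Run:
```python
from scan import *
for r in(.047,.051,.055):
 for al in(36,42):
  print(r,al)
  for phi,d in((6,.003),(4,.003),(-5,.004),(-15,.006),(-25,.008),(-36,.009),(-45,.01),(-55,.01),(-62,.01),(-68,.01)):
    print(phi,d,score(phi,r,d,al,phi+36,1.),score(phi,r,d,al,phi+108,1.)[:2])
  print('gap8',score(4,r,.003,al,40,1.,.008))
```

```text
0.047 36
6 0.003 (4, [20, 4, 20, 6], array([ 0.6098, -0.1219,  0.1745]), np.float64(0.1745), 20.7) (4, [20, 4, 20, 6])
4 0.003 (5, [20, 5, 19, 6], array([ 0.6107, -0.1236,  0.175 ]), np.float64(0.175), 20.5) (5, [20, 5, 19, 6])
-5 0.004 (5, [20, 9, 17, 5], array([ 0.6143, -0.1309,  0.1759]), np.float64(0.1759), 20.1) (5, [20, 9, 17, 5])
-15 0.006 (2, [20, 16, 14, 2], array([ 0.6171, -0.139 ,  0.1752]), np.float64(0.1752), 20.4) (2, [20, 16, 14, 2])
-25 0.008 (-2, [19, 19, 12, -2], array([ 0.6189, -0.1475,  0.1736]), np.float64(0.1736), 20.7) (-2, [19, 19, 12, -2])
-36 0.009 (-5, [18, 25, 9, -5], array([ 0.6191, -0.1579,  0.1717]), np.float64(0.1717), 20.0) (-5, [18, 25, 9, -5])
-45 0.01 (-8, [14, 27, 5, -8], array([ 0.618 , -0.1664,  0.1688]), np.float64(0.1688), 19.2) (-8, [14, 27, 5, -8])
-55 0.01 (-12, [11, 22, 1, -12], array([ 0.6156, -0.1749,  0.1661]), np.float64(0.1661), 18.7) (-12, [11, 22, 1, -12])
-62 0.01 (-14, [12, 20, -2, -14], array([ 0.6135, -0.1802,  0.1638]), np.float64(0.1638), 18.8) (-14, [12, 20, -2, -14])
-68 0.01 (-14, [13, 18, -3, -14], array([ 0.6119, -0.1839,
[... 5722 characters left out ...]
, [13, 12, 11, -2])
-36 0.009 (-6, [14, 19, 8, -6], array([ 0.6283, -0.1664,  0.1752]), np.float64(0.1752), 18.9) (-6, [14, 19, 8, -6])
-45 0.01 (-9, [15, 16, 3, -9], array([ 0.6266, -0.1756,  0.1719]), np.float64(0.1719), 18.3) (-9, [15, 16, 3, -9])
-55 0.01 (-13, [13, 13, 0, -13], array([ 0.6238, -0.1846,  0.1687]), np.float64(0.1687), 18.5) (-13, [16, 13, 0, -13])
-62 0.01 (-14, [13, 12, -3, -14], array([ 0.6217, -0.1898,  0.1666]), np.float64(0.1666), 19.6) (-14, [17, 12, -3, -14])
-68 0.01 (-14, [14, 13, -4, -14], array([ 0.6197, -0.194 ,  0.1646]), np.float64(0.1646), 20.8) (-14, [16, 13, -4, -14])
gap8 (-1, [14, -1, 13, 9], array([ 0.6192, -0.1179,  0.1796]), np.float64(0.1796), 28.4)
```

Run:
```python
from chk2 import *
for n,(x0,y0,x1,y1) in(('top',(190,80,390,230)),('side',(180,40,380,240))):
    im=np.load(f'{n}0.npz')['im'][y0:y1,x0:x1,::-1]; im=cv2.resize(im,None,fx=4 if n=='top' else 3,fy=4 if n=='top' else 3,interpolation=cv2.INTER_CUBIC); f=4 if n=='top' else 3
    def line(P_,col):
        q=((proj(n,P_)-[x0,y0]+.5)*f).astype(int); cv2.polylines(im,[q],False,col,1)
    for t in(60,-60,180):
        r,T=dirn(t)
        for s in(-1,1): line(np.array([hub+a*r+s*.007*T+.048*N for a in(.02,.19)]),(0,0,255))
    a=np.linspace(0,2*np.pi,80)
    line(W(.103*np.cos(a),.103*np.sin(a),.015),(255,0,0)); line(W(.012*np.cos(a),.012*np.sin(a),.056),(255,0,255))
    for k in range(5):
        r,T=dirn(4+72*k)
        for s in(-1,1): line(np.array([hub+b*r+s*.007*T+.006*N for b in(.024,.103)]),(0,255,255))
    line(np.array([(hub+.104*dirn(112)[0]+.015*N),(hub+.104*dirn(112)[0]+.015*N+.028*(.788*N+.616*dirn(112)[0]))]),(0,200,255))
    cv2.imwrite(f'pics/ov_{n}.png',im)
```

```text
(no output)
```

View pics/ov_top.png

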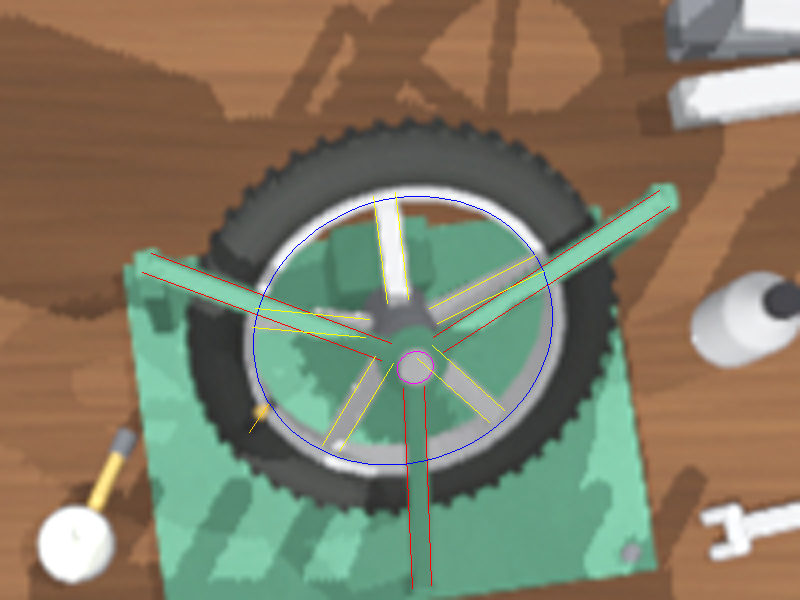

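View pics/ov_side.png

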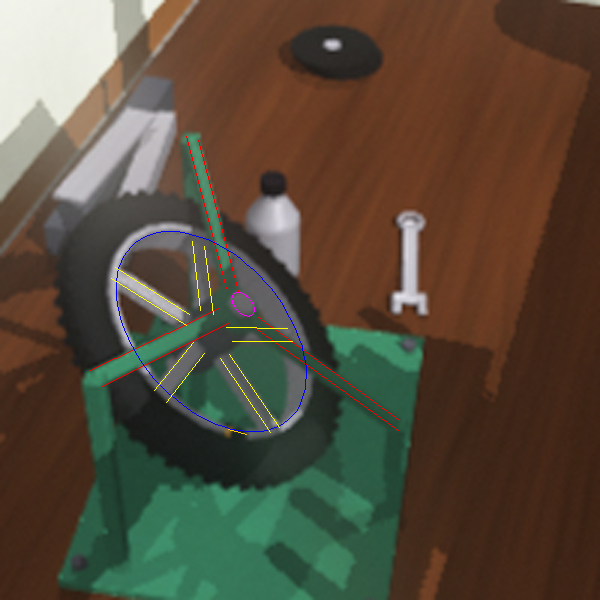

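Run:
```python
import numpy as np,cv2
im=np.load('top0.npz')['im'][:,:,::-1]
def z(im,x0,y0,x1,y1,f): return cv2.resize(im[y0:y1,x0:x1],None,fx=f,fy=f,interpolation=cv2.INTER_LINEAR)
cv2.imwrite('pics/zt.png',z(im,215,120,365,220,5))
im=np.load('side0.npz')['im'][:,:,::-1]
cv2.imwrite('pics/zs.png',z(im,190,80,325,200,5))
```

```text
(no output)
```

View pics/zt.png

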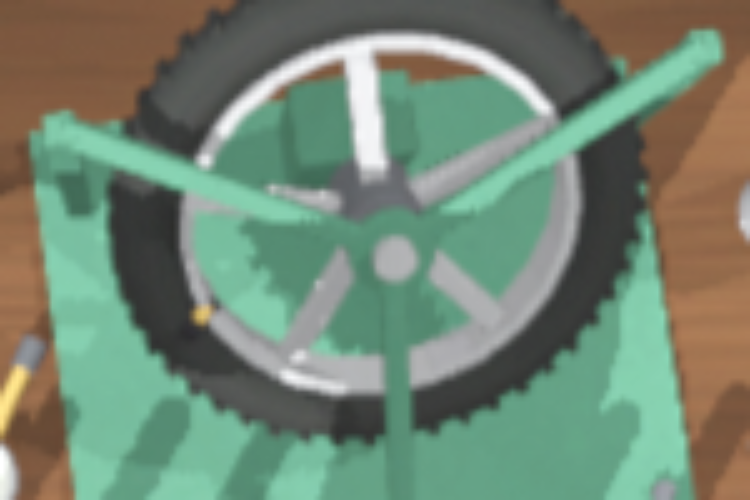

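View pics/zs.png

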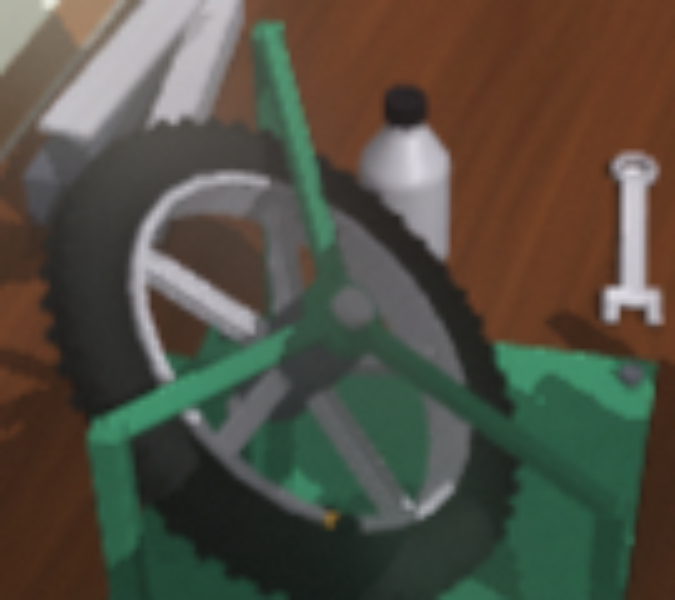

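Call:
servo_tool(increments="0 0 0 0.168 1;0 0 0 0.168 1;0 0 0 0.168 1;0 0 0 0.168 1;0 0 0 0.168 1;-1.4 1.1 0 0 1;-1.4 1.1 0 0 1;-1.3 1.1 0 0 1;0 0 0 0 1")

```text
time_s: 3.82
eef_pos: [0.6126, -0.1238, 0.338]
eef_rot: [-0.0, 0.907, 0.422, -0.0]
wrist_force: [0.5, -0.0, -0.7]
opening: 0.998
```

```bash
python3 look.py 2 side
python3 - <<'E'
import numpy as np,cv2
im=np.load('side2.npz')['im'][:,:,::-1]
cv2.imwrite('pics/zs2.png',cv2.resize(im[30:150,190:310],None,fx=5,fy=5))
E
```

```text
3.825 pos [ 0.6126 -0.1238  0.338 ] xax [ 0.644  0.765 -0.   ] z [-0. -0. -1.] F [ 0.5 -0.  -0.7] op 0.9981341207985497 [-0.39  0.23  1.36 -0.    1.54 -1.26]
```

View pics/zs2.png

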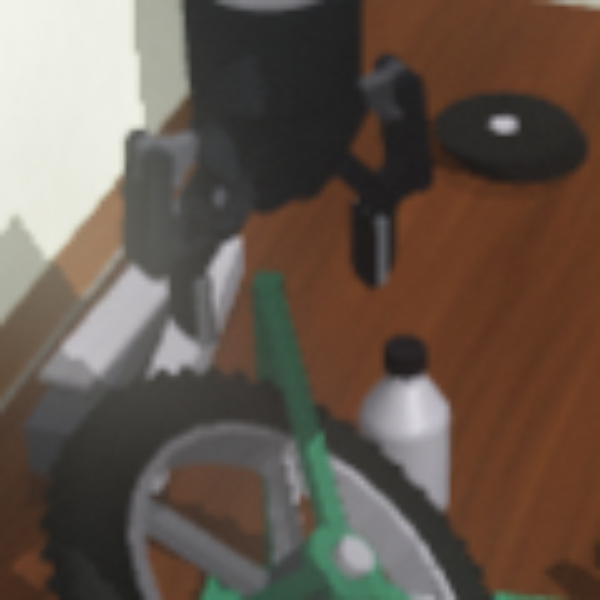

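Run:
```python
from h import *
a=np.load('side2.npz'); d=a['d']; K,c,M=cam('side')
v,u=np.mgrid[0:384,0:512]; P_=np.stack([(u-K[0,2])/K[0,0]*d,(v-K[1,2])/K[1,1]*d,d],-1)@M.T+c
p=ctrl.get_obs()['eef_pos']; x=np.array([.644,.765,0]);y=np.array([.765,-.644,0])
Q=P_-p; X=1e3*np.stack([Q@x,Q@y,Q[...,2]],-1)
m=(np.abs(X[...,0])<120)&(np.abs(X[...,1])<70)&(X[...,2]>-25)&(X[...,2]<120)&(d>0)
m[150:]=0
Z=X[m]
for z0 in range(-25,80,7):
    s=Z[(Z[:,2]>=z0)&(Z[:,2]<z0+7)]
    for sg in(1,-1):
        t=s[s[:,0]*sg>15]
        if len(t): print(z0,sg,len(t),'x',np.percentile(t[:,0],[0,10,90,100]).round(),'y',np.percentile(t[:,1],[0,10,90,100]).round())
```

```text
-4 1 5 x [46. 47. 49. 49.] y [-10.  -9.  -5.  -4.]
-4 -1 10 x [-50. -47. -43. -43.] y [-10. -10.   9.  10.]
3 1 20 x [43. 45. 55. 56.] y [-12. -10.   3.   7.]
3 -1 24 x [-56. -53. -43. -42.] y [-12. -10.   5.   9.]
10 1 21 x [43. 45. 55. 57.] y [-10. -10.   2.   7.]
10 -1 17 x [-54. -49. -43. -42.] y [-11. -10.   6.   9.]
17 1 23 x [42. 43. 56. 56.] y [-12. -10.   1.   6.]
17 -1 22 x [-56. -54. -43. -42.] y [-12. -10.   4.   9.]
24 1 26 x [42. 44. 56. 56.] y [-11. -10.   4.   5.]
24 -1 26 x [-54. -50. -43. -42.] y [-11. -10.  10.  13.]
31 1 14 x [43. 43. 55. 55.] y [-13. -11.  -6.  -1.]
31 -1 22 x [-50. -49. -43. -42.] y [-14. -11.   6.  12.]
38 1 26 x [38. 41. 59. 66.] y [-13. -12.   2.  11.]
38 -1 25 x [-73. -67. -45. -41.] y [-15. -13.  -5.   4.]
45 1 79 x [33. 41. 73. 74.] y [-15. -12.   9.  11.]
45 -1 53 x [-73. -68. -44. -38.] y [-15. -12.   6.  13.]
52 1 69 x [28. 35. 71. 73.] y [-16. -14.  10.  14.]
52 -1 45 x [-74. -69. -34. -16.] y [-15. -14.  10.  12.]
59 1 93 x [15. 28. 68. 72.] y [-18. -16.  14.  20.]
59 -1 41 x [-74. -70. -22. -16.] y [-17. -16.   8.  11.]
66 1 72 x [19. 25. 71. 73.] y [-17. -15.  13.  18.]
66 -1 48 x [-70. -67. -20. -15.] y [-18. -16.   1.  15.]
73 1 59 x [16. 20. 70. 71.] y [-18. -16.   6.  13.]
73 -1 37 x [-71. -68. -20. -15.] y [-18. -17.  -5.  -1.]
```

```bash
cat > plan.py <<'E'
from chk2 import *
def ev(c,al,phi,vph):
    x,y=tl(al); C=c-.0497*x; c2=C-.0497*x; V=valve(vph); S=spoke(phi)
    sp=np.vstack([spoke(phi+72*k)[::3] for k in(1,2,3,4)])
    fx=lambda p,q:dbox(p,q,x,y,(.0075,.0115),c[2],c[2]+.05)
    kn=lambda p:min(dbox(p,C+s*.0535*x,x,y,(.0205,.018),c[2]+.043,c[2]+.2) for s in(1,-1))
    bd=lambda p:dbox(p,C,x,y,(.0425,.0425),c[2]+.060,c[2]+.2)
    f=lambda k,Q:[round(1e3*k(q)) for q in Q]
    return 'f1',f(lambda p:fx(p,c),(B,Ty,V,HB,sp)),'f2',f(lambda p:fx(p,c2),(B,Ty,HB,sp,S)),'kn',f(kn,(B,Ty,V)),'bd',f(bd,(B,Ty,V))
def place(phi,r,d,al,gap=0.):
    S=spoke(phi); o=brentq(lambda o:f1(S,tipat(phi,r,o,d),al)-1e-4,0,.05,xtol=1e-4)+gap
    c=tipat(phi,r,o,d); return c,c-.0497*tl(al)[0]
E
python3 - <<'E'
from plan import *
for lab,voff,sched in(('A',108,((4,.047,.004,42,.005),(4,.047,.004,42,0),(-8,.049,.006,40,0),(-20,.051,.008,36,0),(-30,.053,.009,30,0),(-40,.055,.01,22,0),(-50,.056,.011,14,0),(-60,.056,.011,7,0),(-68,.056,.012,0,0))),
                ('B',36,((4,.047,.004,42,.005),(4,.047,.004,42,0),(-8,.049,.006,40,0),(-20,.051,.008,36,0),(-30,.053,.009,30,0),(-36,.054,.010,26,0),(-38,.054,.01,26,0)))):
  for phi,r,d,a,g in sched:
    c,C=place(phi,r,d,rad(a),g); print(lab,phi,C.round(4),*ev(c,rad(a),phi,phi+voff))
E
```

```text
A 4 [ 0.6136 -0.1223  0.1738] f1 [22, 20, 89, 21, 16] f2 [4, 56, 17, 31, 54] kn [13, 2, 107] bd [19, 16, 105]
A 4 [ 0.6146 -0.1272  0.174 ] f1 [25, 21, 93, 19, 18] f2 [8, 52, 20, 32, 58] kn [13, 3, 110] bd [18, 15, 108]
A -8 [ 0.6194 -0.1357  0.1756] f1 [33, 18, 94, 20, 19] f2 [10, 46, 25, 28, 57] kn [13, 1, 106] bd [17, 12, 102]
A -20 [ 0.6213 -0.144   0.1759] f1 [37, 16, 94, 23, 20] f2 [15, 42, 30, 29, 58] kn [14, -1, 101] bd [16, 11, 96]
A -30 [ 0.6205 -0.15    0.1758] f1 [38, 14, 96, 24, 22] f2 [21, 43, 32, 32, 58] kn [17, -2, 97] bd [15, 13, 91]
A -40 [ 0.6179 -0.1544  0.1747] f1 [40, 13, 97, 24, 24] f2 [22, 46, 32, 36, 58] kn [22, -3, 94] bd [14, 16, 85]
A -50 [ 0.6141 -0.1582  0.172 ] f1 [33, 13, 96, 22, 25] f2 [21, 48, 31, 40, 58] kn [24, -3, 91] bd [10, 19, 78]
A -60 [ 0.6088 -0.162   0.1683] f1 [24, 15, 94, 19, 26] f2 [23, 48, 32, 42, 58] kn [14, -1, 87] bd [6, 22, 72]
A -68 [ 0.6045 -0.1626  0.1642] f1 [17, 16, 92, 19, 27] f2 [21, 49, 32, 41, 58] kn [6, 0, 84] bd [1, 24, 67]
B 4 [ 0.6136 -0.1223  0.1738] f1 [22, 20, 26, 21, 16] f2 [4, 56, 17, 31, 54] kn [13, 2, 10] bd [19, 16, 44]
B 4 [ 0.6146 -0.1272  0.174 ] f1 [25, 21, 29, 19, 18] f2 [8, 52, 20, 32, 58] kn [13, 3, 13] bd [18, 15, 47]
B -8 [ 0.6194 -0.1357  0.1756] f1 [33, 18, 27, 20, 19] f2 [10, 46, 25, 28, 57] kn [13, 1, 10] bd [17, 12, 44]
B -20 [ 0.6213 -0.144   0.1759] f1 [37, 16, 23, 23, 20] f2 [15, 42, 30, 29, 58] kn [14, -1, 6] bd [16, 11, 39]
B -30 [ 0.6205 -0.15    0.1758] f1 [38, 14, 20, 24, 22] f2 [21, 43, 32, 32, 58] kn [17, -2, 3] bd [15, 13, 35]
B -36 [ 0.6193 -0.1532  0.1748] f1 [39, 14, 18, 24, 23] f2 [23, 44, 33, 34, 58] kn [20, -2, 1] bd [14, 14, 33]
B -38 [ 0.619  -0.1554  0.1743] f1 [39, 14, 18, 23, 23] f2 [25, 42, 35, 35, 59] kn [20, -2, 1] bd [13, 14, 32]
```

```bash
cat >> plan.py <<'E'
def overlap(c,al,phi):
    S=spoke(phi); x,y=tl(al); q=S-c; dx=np.hypot(np.maximum(abs(q@x)-.00725,0),np.maximum(abs(q@y)-.011,0))
    k=(dx<.0015); return round(1e3*(S[k,2].max()-c[2]),1)
E
python3 - <<'E'
from plan import *
for phi in(4,-12,-24,-36,-50,-68):
  for a in(42,30,15,0):
   for d in(.002,.006,.01):
    c,C=place(phi,.052,d,rad(a)); e=ev(c,rad(a),phi,phi+36); print(phi,a,d,'ov',overlap(c,rad(a),phi),'f2',e[3][0],'kn',e[5],'bd',e[7])
E
```

```text
4 42 0.002 ov 12.8 f2 5 kn [15, 0, 12] bd [22, 14, 45]
4 42 0.006 ov 16.8 f2 5 kn [12, 0, 10] bd [19, 13, 45]
4 42 0.01 ov 20.8 f2 5 kn [8, 0, 10] bd [15, 11, 44]
4 30 0.002 ov 11.6 f2 1 kn [23, 1, 11] bd [25, 21, 39]
4 30 0.006 ov 15.6 f2 0 kn [20, 1, 10] bd [21, 19, 39]
4 30 0.01 ov 19.6 f2 0 kn [17, 1, 8] bd [18, 17, 38]
4 15 0.002 ov 12.8 f2 4 kn [24, 4, 17] bd [24, 30, 28]
4 15 0.006 ov 16.8 f2 0 kn [21, 4, 15] bd [20, 29, 28]
4 15 0.01 ov 20.8 f2 -1 kn [17, 4, 14] bd [17, 27, 27]
4 0 0.002 ov 15.9 f2 7 kn [27, 2, 22] bd [22, 33, 18]
4 0 0.006 ov 19.9 f2 6 kn [24, 2, 20] bd [18, 30, 17]
4 0 0.01 ov 23.9 f2 4 kn [21, 2, 19] bd [14, 28, 17]
-12 42 0.002 ov 11.2 f2 9 kn [15, 0, 10] bd [20, 14, 43]
-12 42 0.006 ov 12.3 f2 8 kn [12, -1, 9] bd [17, 10, 42]
-12 42 0.01 ov 16.3 f2 8 kn [8, -1, 8] bd [13, 8, 41]
-12 30 0.002 ov 9.2 f2 7 kn [23, 0, 7] bd [26, 19, 40]
-12 30 0.006 ov 11.8 f2 6 kn [20, 0, 6] bd [22, 16, 39]
-12 30 0.01 ov 13.0 f2 6 kn [17, -1, 6] bd [18, 14, 38]
-12 15 0.002 ov 7.5 f2 4 kn [27, 1, 4] bd [31, 27, 33]
-12 15 0.006 ov 10.2 f2 2 kn [23, 1, 3] bd [27, 25, 33]
-1
[... 2148 characters left out ...]
 33]
-50 0 0.01 ov 2.5 f2 6 kn [21, 0, 0] bd [14, 27, 32]
-68 42 0.002 ov 0.6 f2 44 kn [8, 8, 7] bd [0, 13, 10]
-68 42 0.006 ov 1.7 f2 42 kn [8, 7, 7] bd [-2, 11, 8]
-68 42 0.01 ov 1.8 f2 40 kn [8, 5, 6] bd [-4, 9, 6]
-68 30 0.002 ov 1.8 f2 52 kn [7, 7, 3] bd [2, 19, 18]
-68 30 0.006 ov 2.0 f2 50 kn [8, 6, 2] bd [0, 16, 16]
-68 30 0.01 ov 1.8 f2 48 kn [9, 4, 2] bd [-3, 13, 15]
-68 15 0.002 ov 1.8 f2 43 kn [5, 5, 1] bd [4, 25, 25]
-68 15 0.006 ov 1.9 f2 41 kn [5, 3, 0] bd [2, 22, 24]
-68 15 0.01 ov 2.1 f2 40 kn [7, 3, -1] bd [0, 19, 22]
-68 0 0.002 ov 2.1 f2 24 kn [4, 4, 1] bd [7, 32, 31]
-68 0 0.006 ov 2.3 f2 23 kn [4, 3, 0] bd [4, 29, 30]
-68 0 0.01 ov 2.4 f2 21 kn [5, 2, -1] bd [2, 26, 28]
```

Run:
```python
from plan import *
for r in(.042,.045):
 for phi,d,As in((4,.005,(46,42,38)),(-10,.007,(46,40,34)),(-22,.009,(46,36,26)),(-36,.010,(42,30,20)),(-50,.011,(30,15,0)),(-60,.011,(20,5,-5)),(-68,.011,(10,0,-8))):
  for a in As:
    c,C=place(phi,r,d,rad(a)); e=ev(c,rad(a),phi,phi+36); print(r,phi,a,d,C.round(4),'ov',overlap(c,rad(a),phi),'f1',e[1],'f2',e[3][:2],'kn',e[5],'bd',e[7])
```

```text
0.042 4 46 0.005 [ 0.6135 -0.1303  0.1699] ov 16.4 f1 [22, 25, 33, 13, 13] f2 [10, 45] kn [9, 7, 16] bd [13, 15, 51]
0.042 4 42 0.005 [ 0.6108 -0.1281  0.1699] ov 15.8 f1 [21, 25, 32, 14, 13] f2 [10, 50] kn [12, 7, 16] bd [15, 17, 50]
0.042 4 38 0.005 [ 0.6082 -0.1256  0.1699] ov 15.2 f1 [21, 26, 31, 14, 13] f2 [8, 55] kn [15, 7, 14] bd [17, 19, 48]
0.042 -10 46 0.007 [ 0.6185 -0.1406  0.1706] ov 14.2 f1 [29, 23, 30, 13, 12] f2 [11, 36] kn [8, 6, 13] bd [11, 11, 46]
0.042 -10 40 0.007 [ 0.6144 -0.137   0.1706] ov 15.8 f1 [29, 23, 30, 13, 12] f2 [15, 44] kn [12, 6, 13] bd [13, 14, 46]
0.042 -10 34 0.007 [ 0.6107 -0.1331  0.1707] ov 14.5 f1 [29, 24, 29, 14, 12] f2 [12, 51] kn [16, 6, 12] bd [16, 18, 45]
0.042 -22 46 0.009 [ 0.621  -0.1505  0.1694] ov 9.4 f1 [29, 23, 26, 13, 12] f2 [15, 27] kn [6, 6, 9] bd [7, 9, 41]
0.042 -22 36 0.009 [ 0.6146 -0.1435  0.1698] ov 7.9 f1 [30, 23, 26, 14, 11] f2 [20, 41] kn [14, 5, 9] bd [12, 14, 41]
0.042 -22 26 0.009 [ 0.6093 -0.1361  0.1699] ov 7.4 f1 [32, 24, 26, 15, 10] f2 [12, 54] kn [20, 5, 9] bd [15, 19, 41]
0.042 -36 42 0.01 [ 0.619  -0.1599  0.
[... 3101 characters left out ...]
 29, 35]
0.045 -60 20 0.011 [ 0.6062 -0.1647  0.164 ] ov 2.9 f1 [24, 23, 19, 9, 16] f2 [34, 37] kn [15, 5, 2] bd [2, 17, 24]
0.045 -60 5 0.011 [ 0.6028 -0.1514  0.165 ] ov 2.6 f1 [23, 23, 19, 12, 15] f2 [17, 54] kn [13, 5, 2] bd [6, 25, 30]
0.045 -60 -5 0.011 [ 0.6017 -0.1427  0.1652] ov 2.9 f1 [22, 24, 21, 13, 14] f2 [1, 62] kn [13, 6, 3] bd [8, 32, 35]
0.045 -68 10 0.011 [ 0.6005 -0.1622  0.1616] ov 2.2 f1 [18, 24, 20, 9, 17] f2 [30, 43] kn [7, 6, 3] bd [0, 22, 25]
0.045 -68 0 0.011 [ 0.5993 -0.1533  0.1622] ov 2.2 f1 [17, 25, 21, 9, 17] f2 [15, 53] kn [6, 6, 3] bd [2, 28, 30]
0.045 -68 -8 0.011 [ 0.5993 -0.1461  0.1626] ov 2.1 f1 [17, 25, 21, 11, 15] f2 [2, 60] kn [6, 7, 4] bd [4, 33, 34]
```

```bash
cat >> plan.py <<'E'
TIP=.004
def cur():
    o=ctrl.get_obs(); q=R.from_quat(np.roll(o['eef_rot'],-1)).as_matrix(); return o['eef_pos'],np.arctan2(q[1,0],q[0,0])-yaw
def rows(start,targets,nper,grip=1):
    p,a=start; out=[]
    for (C,al),n in zip(targets,nper):
        T=np.array([C[0],C[1],C[2]+TIP]); p0,a0=p.copy(),a
        for k in range(1,n+1):
            x,y=tl(a); pn=p0+(T-p0)*k/n; an=a0+(al-a0)*k/n; d=pn-p
            out.append(f'{100*d@x:.2f} {100*d@y:.2f} {-100*d[2]:.2f} {-(an-a):.3f} {grip}'); p,a=pn,an
    for i in range(0,len(out),10): print(';'.join(out[i:i+10]))
E
python3 - <<'E'
from plan import *
c,C=place(3.5,.042,.005,rad(42),.005); print(C,ev(c,rad(42),3.5,111.5)); s=cur(); print(s,np.degrees(s[1]))
rows(s,[((*C[:2],.33),rad(42)),(C,rad(42)) if 0 else ((C[0],C[1],C[2]),rad(42))],[2,6])
E
```

```text
[ 0.61003624 -0.12351858  0.16986886] ('f1', [19, 24, 86, 16, 11], 'f2', [7, 54, 18, 33, 57], 'kn', [12, 6, 102], 'bd', [16, 17, 101])
(array([ 0.61259498, -0.12280923,  0.33807483]), np.float64(0.729267104696939)) 41.78392723685974
-0.11 -0.08 0.20 -0.002 1;-0.11 -0.08 0.20 -0.002 1;0.00 0.00 2.67 -0.000 1;0.00 0.00 2.67 -0.000 1;0.00 0.00 2.67 -0.000 1;0.00 0.00 2.67 -0.000 1;0.00 0.00 2.67 -0.000 1;0.00 0.00 2.67 -0.000 1
```

Call:
servo_tool(increments="-0.12 -0.08 0.5 0 1;-0.1 -0.08 2.5 0 1;0 0 3 0 1;0 0 3 0 1;0 0 2.5 0 1;0 0 2 0 1;0 0 1.5 0 1;0 0 1.4 0 1;0 0 0 0 1")

```text
time_s: 5.0
eef_pos: [0.6096, -0.1222, 0.1731]
eef_rot: [-0.001, 0.906, 0.423, -0.001]
wrist_force: [0.2, 0.2, 0.6]
opening: 1.001
```

```bash
python3 look.py 3 side
python3 - <<'E'
from plan import *
s=cur();print(s)
im=np.load('side3.npz')['im'][:,:,::-1]
cv2.imwrite('pics/zs3.png',cv2.resize(im[50:190,190:310],None,fx=4.2,fy=4.2))
E
```

```text
5.0 pos [ 0.6096 -0.1222  0.1731] xax [ 0.642  0.766 -0.001] z [-0.002  0.001 -1.   ] F [0.2 0.2 0.6] op 1.0005809828741028 [-0.39  0.36  1.55 -0.    1.24 -1.26]
(array([ 0.61010319, -0.12240412,  0.17413604]), np.float64(0.7304281677349003))
```

View pics/zs3.png

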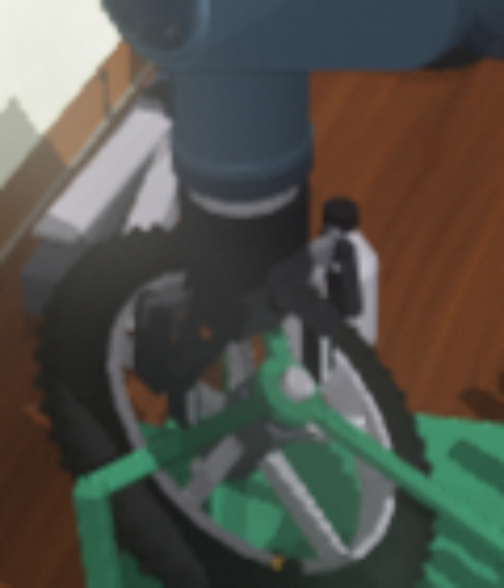

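Run:
```python
from plan import *
sch=((3.5,.005,42),(-4,.006,42),(-10,.007,40),(-16,.008,38),(-22,.009,36),(-29,.0095,32),(-36,.01,28),(-43,.01,24),(-50,.01,18),(-55,.01,13),(-60,.01,9),(-66,.01,5))
t=[];c0=None
for phi,d,a in sch:
    c,C=place(phi,.042,d,rad(a)); t.append((C,rad(a))); print(phi,C.round(4))
rows((np.array([.6100,-.1227,.1738]),rad(42)),t,[3,4,3,3,4,4,4,4,4,3,3,4])
```

```text
3.5 [ 0.611  -0.1284  0.1701]
-4 [ 0.6139 -0.1339  0.1707]
-10 [ 0.6144 -0.137   0.1706]
-16 [ 0.6147 -0.1402  0.1703]
-22 [ 0.6146 -0.1435  0.1698]
-29 [ 0.6133 -0.1462  0.1694]
-36 [ 0.6115 -0.1491  0.1686]
-43 [ 0.6095 -0.1516  0.168 ]
-50 [ 0.6064 -0.1525  0.1669]
-55 [ 0.6039 -0.1523  0.1659]
-60 [ 0.6015 -0.153   0.1645]
-66 [ 0.5991 -0.1538  0.1629]
-0.13 0.15 -0.01 -0.000 1;-0.13 0.15 -0.01 -0.000 1;-0.13 0.15 -0.01 -0.000 1;-0.06 0.14 -0.02 -0.000 1;-0.06 0.14 -0.02 -0.000 1;-0.06 0.14 -0.02 -0.000 1;-0.06 0.14 -0.02 -0.000 1;-0.07 0.08 0.00 0.012 1;-0.07 0.08 0.00 0.012 1;-0.07 0.08 0.00 0.012 1
-0.07 0.08 0.01 0.012 1;-0.07 0.08 0.01 0.012 1;-0.07 0.08 0.01 0.012 1;-0.06 0.06 0.01 0.009 1;-0.06 0.06 0.01 0.009 1;-0.06 0.06 0.01 0.009 1;-0.06 0.06 0.01 0.009 1;-0.07 0.02 0.01 0.017 1;-0.07 0.03 0.01 0.017 1;-0.07 0.03 0.01 0.017 1
-0.07 0.03 0.01 0.017 1;-0.08 0.03 0.02 0.017 1;-0.08 0.03 0.02 0.017 1;-0.08 0.03 0.02 0.017 1;-0.08 0.03 0.02 0.017 1;-0.08 0.02 0.02 0.017 1;-0.08 0.02 0.02 0.017 1;-0.08 0.02 0.02 0.017 1;-0.08 0.03 0.02 0.017 1;-0.08 -0.02 0.03 0.026 1
-0.08 -0.02 0.03 0.026 1;-0.08 -0.02 0.03 0.026 1;-0.08 -0.02 0.03 0.026 1;-0.07 -0.04 0.03 0.029 1;-0.07 -0.04 0.03 0.029 1;-0.07 -0.04 0.03 0.029 1;-0.08 -0.01 0.05 0.023 1;-0.08 -0.01 0.05 0.023 1;-0.08 -0.01 0.05 0.023 1;-0.06 0.00 0.04 0.017 1
-0.06 0.00 0.04 0.017 1;-0.06 0.00 0.04 0.017 1;-0.06 0.01 0.04 0.017 1
```

Call:
servo_tool(increments="-0.13 0.15 -0.01 0 1;-0.13 0.15 -0.01 0 1;-0.13 0.15 -0.01 0 1;-0.06 0.14 -0.02 0 1;-0.06 0.14 -0.02 0 1;-0.06 0.14 -0.02 0 1;-0.06 0.14 -0.02 0 1;-0.07 0.08 0 0.012 1;-0.07 0.08 0 0.012 1;-0.07 0.08 0 0.012 1")

```text
time_s: 6.3
eef_pos: [0.6133, -0.1349, 0.1751]
eef_rot: [-0.002, 0.913, 0.407, -0.001]
wrist_force: [-5.6, 6.8, 4.0]
opening: 1.001
```

```bash
python3 look.py 4 side
python3 - <<'E'
from plan import *
im=np.load('side4.npz')['im'][:,:,::-1]
cv2.imwrite('pics/zs4.png',cv2.resize(im[50:190,190:310],None,fx=4.2,fy=4.2))
E
```

```text
6.3 pos [ 0.6133 -0.1349  0.1751] xax [0.669 0.743 0.001] z [-0.003  0.003 -1.   ] F [-5.6  6.8  4. ] op 1.0014969123487667 [-0.41  0.37  1.53  0.    1.25 -1.24]
```

View pics/zs4.png

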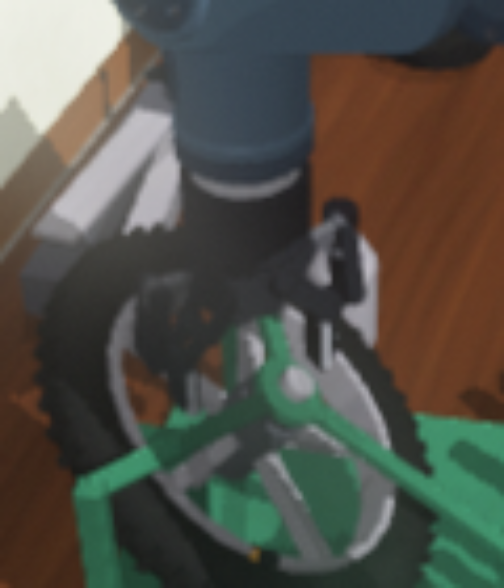

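Call:
servo_tool(increments="-0.07 0.08 0.01 0.012 1;-0.07 0.08 0.01 0.012 1;-0.07 0.08 0.01 0.012 1;-0.06 0.06 0.01 0.009 1;-0.06 0.06 0.01 0.009 1;-0.06 0.06 0.01 0.009 1;-0.06 0.06 0.01 0.009 1;-0.07 0.02 0.01 0.017 1;-0.07 0.03 0.01 0.017 1;-0.07 0.03 0.01 0.017 1")

```text
time_s: 7.6
eef_pos: [0.6127, -0.1433, 0.1741]
eef_rot: [-0.002, 0.937, 0.35, -0.001]
wrist_force: [-3.9, 6.8, 3.1]
opening: 1.004
```

Call:
servo_tool(increments="-0.07 0.03 0.01 0.017 1;-0.08 0.03 0.02 0.017 1;-0.08 0.03 0.02 0.017 1;-0.08 0.03 0.02 0.017 1;-0.08 0.03 0.02 0.017 1;-0.08 0.02 0.02 0.017 1;-0.08 0.02 0.02 0.017 1;-0.08 0.02 0.02 0.017 1;-0.08 0.03 0.02 0.017 1;-0.08 -0.02 0.03 0.026 1")

```text
time_s: 8.85
eef_pos: [0.6083, -0.1492, 0.1714]
eef_rot: [-0.002, 0.964, 0.265, -0.0]
wrist_force: [2.0, 8.8, -1.5]
opening: 1.0
```

```bash
python3 look.py 5 side
python3 - <<'E'
from plan import *
im=np.load('side5.npz')['im'][:,:,::-1]
cv2.imwrite('pics/zs5.png',cv2.resize(im[50:190,190:310],None,fx=4.2,fy=4.2))
E
```

```text
8.85 pos [ 0.6083 -0.1492  0.1714] xax [0.86  0.511 0.001] z [-0.001  0.004 -1.   ] F [ 2.   8.8 -1.5] op 1.0000708982910418 [-0.43  0.37  1.54  0.    1.24 -0.97]
```

View pics/zs5.png

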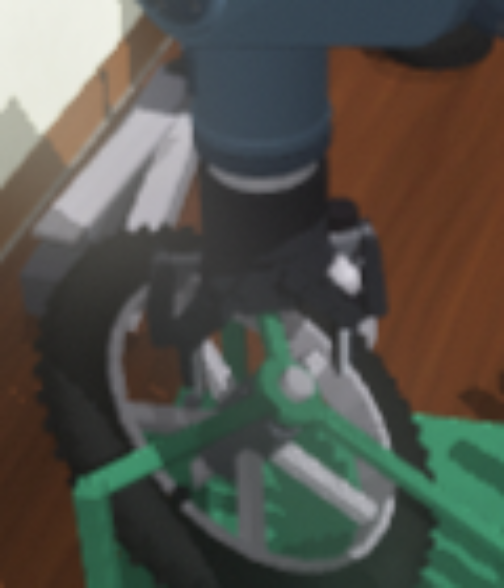

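Call:
servo_tool(increments="-0.08 -0.02 0.03 0.026 1;-0.08 -0.02 0.03 0.026 1;-0.08 -0.02 0.03 0.026 1;-0.07 -0.04 0.03 0.029 1;-0.07 -0.04 0.03 0.029 1;-0.07 -0.04 0.03 0.029 1;-0.08 -0.01 0.05 0.023 1;-0.08 -0.01 0.05 0.023 1;-0.08 -0.01 0.05 0.023 1;0 0 0 0 1")

```text
time_s: 10.15
eef_pos: [0.602, -0.1508, 0.1688]
eef_rot: [-0.001, 0.989, 0.15, 0.001]
wrist_force: [3.5, 7.7, -0.9]
opening: 0.996
```

```bash
python3 look.py 6 side top
python3 - <<'E'
from plan import *
im=np.load('side6.npz')['im'][:,:,::-1]
cv2.imwrite('pics/zs6.png',cv2.resize(im[50:190,190:310],None,fx=4.2,fy=4.2))
im=np.load('top6.npz')['im'][:,:,::-1]
cv2.imwrite('pics/zt6.png',cv2.resize(im[120:220,215:365],None,fx=5,fy=5))
E
```

```text
10.15 pos [ 0.602  -0.1508  0.1688] xax [0.955 0.298 0.002] z [ 0.001  0.003 -1.   ] F [ 3.5  7.7 -0.9] op 0.9957398135155221 [-0.44  0.36  1.56  0.    1.23 -0.74]
```

View pics/zs6.png

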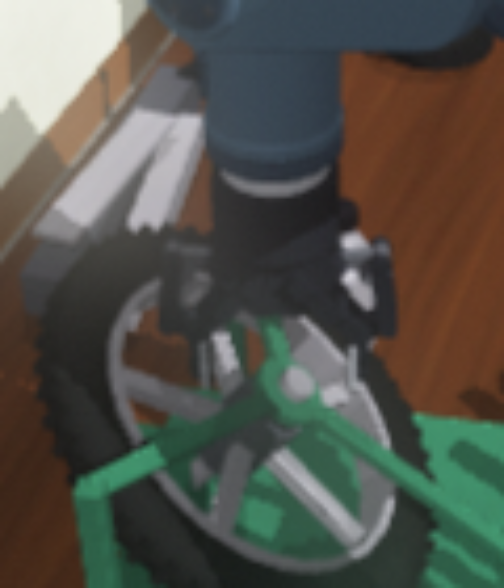

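View pics/zt6.png

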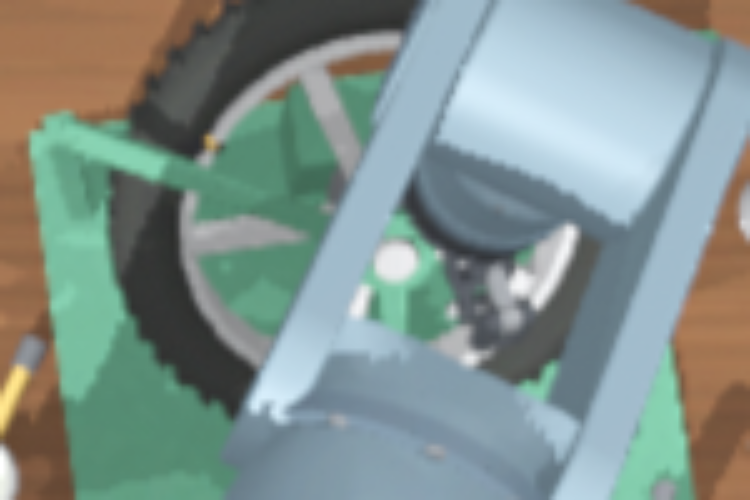

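Run:
```python
from plan import *
tz=lambda X,Y:(215+X/5-.4,120+Y/5-.4)
for p in((315,82),(348,160)): print(ang(onplane('top',*tz(*p),hub+.006*N,N)))
for p in((195,242),(290,237)): print(ang(onplane('top',*tz(*p),hub+.006*N,N)))
print('valve',ang(onplane('top',*tz(210,142),hub+.022*N,N)))
sz=lambda X,Y:(190+X/4.2-.4,50+Y/4.2-.4)
for p in((125,382),(200,402),(228,515),(237,460),(355,535),(280,460)): print(ang(onplane('side',*sz(*p),hub+.006*N,N)))
```

```text
(np.float64(19.449678607895628), np.float64(0.08825045445060878), np.float64(0.006002399999999828))
(np.float64(21.899582286945616), np.float64(0.03806542772473677), np.float64(0.006002399999999921))
(np.float64(91.57862632212398), np.float64(0.10071966278732263), np.float64(0.006002399999999877))
(np.float64(98.52227489259113), np.float64(0.049020212743805525), np.float64(0.006002399999999879))
valve (np.float64(53.93420505877215), np.float64(0.10909851131571026), np.float64(0.022008799999999953))
(np.float64(21.333680391331225), np.float64(0.0941798026540969), np.float64(0.006002399999999896))
(np.float64(14.53513201270436), np.float64(0.03924372433144215), np.float64(0.006002399999999967))
(np.float64(92.52241458138302), np.float64(0.07978661631756864), np.float64(0.00600240000000004))
(np.float64(86.63994843069597), np.float64(0.034545004012609175), np.float64(0.006002399999999912))
(np.float64(162.4978328050957), np.float64(0.09678496878866413), np.float64(0.006002399999999928))
(np.float64(156.6376455841973), np.float64(0.02853942445146727), np.float64(0.006002399999999901))
```

Run:
```python
from plan import *
for phi,r,d,a in((-66,.042,.008,5),(-70,.042,.008,4),(-70,.046,.008,4),(-74,.046,.008,4),(-74,.046,.008,-2),(-74,.05,.008,-2),(-74,.05,.006,-2)):
    c,C=place(phi,r,d,rad(a)); print(phi,r,d,a,C.round(4),ev(c,rad(a),phi+8,phi+8+108))
for phi,a in((4,42),(8,42),(8,46),(12,46),(12,50)):
    c,C=place(phi,.042,.004,rad(a),.004); print(phi,a,C.round(4),ev(c,rad(a),phi,phi+36))
```

```text
-66 0.042 0.008 5 [ 0.598  -0.1546  0.1639] ('f1', [18, 27, 90, 7, 18], 'f2', [20, 52, 35, 43, 66], 'kn', [8, 9, 82], 'bd', [4, 28, 69])
-70 0.042 0.008 4 [ 0.5964 -0.1565  0.1625] ('f1', [15, 27, 89, 7, 19], 'f2', [21, 50, 37, 44, 67], 'kn', [4, 10, 80], 'bd', [3, 28, 68])
-70 0.046 0.008 4 [ 0.598  -0.1601  0.1633] ('f1', [14, 25, 92, 10, 22], 'f2', [24, 49, 37, 44, 66], 'kn', [4, 7, 84], 'bd', [2, 27, 71])
-74 0.046 0.008 4 [ 0.5959 -0.1629  0.1614] ('f1', [11, 26, 91, 11, 23], 'f2', [27, 46, 41, 44, 67], 'kn', [0, 8, 81], 'bd', [0, 27, 70])
-74 0.046 0.008 -2 [ 0.5954 -0.1576  0.1617] ('f1', [11, 26, 91, 11, 22], 'f2', [17, 52, 36, 44, 65], 'kn', [0, 8, 83], 'bd', [1, 30, 67])
-74 0.05 0.008 -2 [ 0.5968 -0.1612  0.1624] ('f1', [10, 23, 95, 15, 26], 'f2', [21, 50, 36, 44, 65], 'kn', [0, 5, 87], 'bd', [0, 29, 70])
-74 0.05 0.006 -2 [ 0.5961 -0.1616  0.1638] ('f1', [9, 24, 95, 15, 27], 'f2', [21, 51, 37, 46, 65], 'kn', [0, 6, 87], 'bd', [1, 31, 71])
4 42 [ 0.61   -0.1242  0.1708] ('f1', [20, 24, 30, 16, 12], 'f2', [7, 54, 18, 34, 58], 'kn', [13, 6, 13], 'bd', [17, 18, 47])
8 42 [ 0.608  -0.1214  0.1695] ('f1', [17, 25, 30, 16, 12], 'f2', [6, 56, 17, 32, 59], 'kn', [13, 7, 14], 'bd', [17, 19, 48])
8 46 [ 0.6107 -0.1235  0.1695] ('f1', [17, 25, 31, 16, 12], 'f2', [7, 51, 18, 32, 58], 'kn', [10, 7, 15], 'bd', [15, 17, 49])
12 46 [ 0.6085 -0.1208  0.1681] ('f1', [14, 26, 31, 16, 12], 'f2', [6, 53, 16, 29, 58], 'kn', [10, 8, 15], 'bd', [15, 18, 50])
12 50 [ 0.6113 -0.1226  0.1681] ('f1', [14, 25, 32, 16, 12], 'f2', [6, 49, 17, 29, 57], 'kn', [7, 7, 16], 'bd', [13, 16, 51])
```

Call:
servo_tool(increments="-0.1 0.03 0.04 0.015 1;-0.1 0.03 0.04 0.015 1;-0.1 0.03 0.04 0.015 1;-0.1 0.03 0.03 0.015 1;-0.1 0.03 0.03 0.015 1;-0.1 0.03 0.02 0.015 1;0 0 0 0 1")

```text
time_s: 11.12
eef_pos: [0.5974, -0.1546, 0.1673]
eef_rot: [-0.001, 0.994, 0.106, 0.001]
wrist_force: [4.4, 6.0, -0.3]
opening: 1.0
```

```bash
python3 look.py 7 top
python3 - <<'E'
from plan import *
im=np.load('top7.npz')['im'][:,:,::-1]
cv2.imwrite('pics/zt7.png',cv2.resize(im[120:220,215:365],None,fx=5,fy=5))
E
```

```text
11.125 pos [ 0.5974 -0.1546  0.1673] xax [0.978 0.21  0.003] z [ 0.003  0.002 -1.   ] F [ 4.4  6.  -0.3] op 0.9999759636026607 [-0.45  0.35  1.57  0.    1.22 -0.66]
```

View pics/zt7.png

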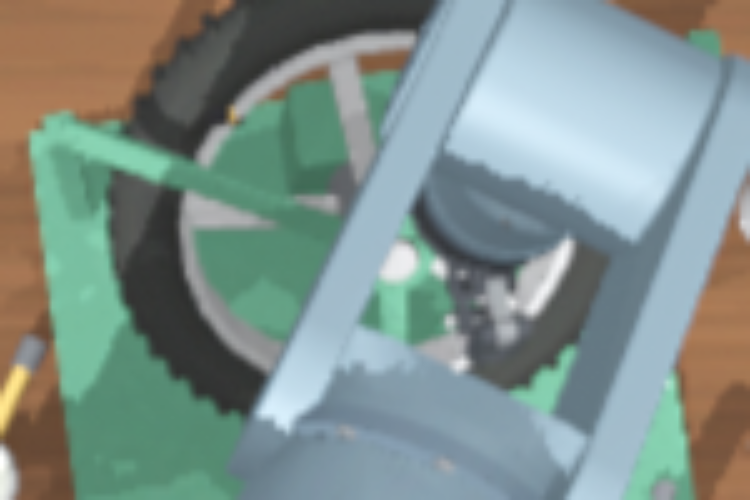

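Run:
```python
from plan import *
tz=lambda X,Y:(215+X/5-.4,120+Y/5-.4)
for p in((344,72),(360,140)): print(ang(onplane('top',*tz(*p),hub+.006*N,N)))
print('valve',ang(onplane('top',*tz(232,114),hub+.022*N,N)))
```

```text
(np.float64(9.060128950518452), np.float64(0.08792703926004097), np.float64(0.006002399999999815))
(np.float64(8.808238736730942), np.float64(0.04686999861985555), np.float64(0.006002399999999923))
valve (np.float64(43.84349074434073), np.float64(0.10893973570223353), np.float64(0.022008799999999894))
```

Run:
```python
from plan import *
c,C=place(9,.042,.005,rad(45),.005); print(C,ev(c,rad(45),9,45)); s=(np.array([.5964,-.1560,.167]),rad(4))
rows(s,[((.5964,-.155,.300),rad(4)),((*C[:2],.300),rad(45)),((*C[:2],C[2]),rad(45))],[4,5,5])
```

```text
[ 0.60913115 -0.12107933  0.16803934] ('f1', [16, 25, 30, 17, 11], 'f2', [6, 53, 16, 30, 57], 'kn', [10, 7, 14], 'bd', [15, 18, 48])
0.01 -0.02 -3.43 -0.000 1;0.01 -0.02 -3.42 -0.000 1;0.01 -0.02 -3.43 -0.000 1;0.01 -0.02 -3.43 -0.000 1;0.39 -0.61 -0.00 -0.143 1;0.47 -0.55 -0.00 -0.143 1;0.55 -0.47 -0.00 -0.143 1;0.61 -0.39 -0.00 -0.143 1;0.66 -0.30 -0.00 -0.143 1;0.00 0.00 2.64 -0.000 1
0.00 0.00 2.64 -0.000 1;0.00 0.00 2.64 -0.000 1;0.00 0.00 2.64 -0.000 1;0.00 0.00 2.64 -0.000 1
```

Call:
servo_tool(increments="0.05 -0.1 -1.5 0 1;0 0 -3.5 0 1;0 0 -4.3 0 1;0 0 -4 0 1;0.39 -0.55 0 -0.143 1;0.47 -0.55 0 -0.143 1;0.55 -0.47 0 -0.143 1;0.6 -0.39 0 -0.143 1;0.64 -0.28 0 -0.143 1;0 0 0 0 1")

```text
time_s: 12.42
eef_pos: [0.6094, -0.1222, 0.3009]
eef_rot: [0.001, 0.895, 0.446, 0.0]
wrist_force: [0.3, -0.5, -0.3]
opening: 0.998
```

```bash
python3 look.py 8 side
python3 - <<'E'
from plan import *
s=cur();print(s[0],np.degrees(s[1]))
im=np.load('side8.npz')['im'][:,:,::-1]
cv2.imwrite('pics/zs8.png',cv2.resize(im[50:190,190:310],None,fx=4.2,fy=4.2))
E
```

```text
12.425 pos [ 0.6094 -0.1222  0.3009] xax [ 0.602  0.799 -0.   ] z [ 0.001 -0.001 -1.   ] F [ 0.3 -0.5 -0.3] op 0.9981949024191547 [-0.39  0.25  1.42 -0.    1.47 -1.31]
[ 0.60927875 -0.12237752  0.30073914] 44.721793339080726
```

View pics/zs8.png

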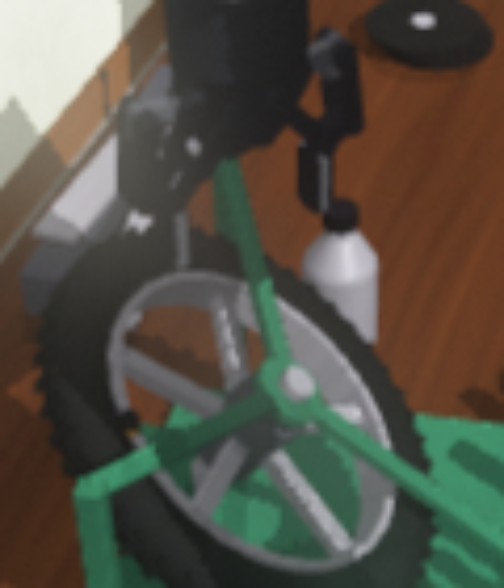

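Call:
servo_tool(increments="0.03 -0.08 2 0 1;0 0 3 0 1;0 0 2.8 0 1;0 0 2.3 0 1;0 0 1.6 0 1;0 0 1.2 0 1;0 0 0 0 1")

```text
time_s: 13.35
eef_pos: [0.6082, -0.1213, 0.1701]
eef_rot: [-0.001, 0.895, 0.446, -0.001]
wrist_force: [0.8, -0.1, 0.9]
opening: 0.997
```

```bash
python3 look.py 9;  python3 - <<'E'
from plan import *
s=cur();print(s[0],np.degrees(s[1]))
sch=((9,.005,45),(3,.005,43),(-4,.006,42),(-10,.007,40),(-16,.008,38),(-22,.009,36),(-29,.0095,32),(-36,.01,28))
t=[]
for phi,d,a in sch:
    c,C=place(phi,.042,d,rad(a)); t.append((C,rad(a))); print(phi,C.round(4),ev(c,rad(a),phi,phi+36))
rows((np.array([.6090,-.1216,.172]),rad(44.8)),t,[3,4,4,4,4,4,5,6])
E
```

```text
13.35 pos [ 0.6082 -0.1213  0.1701] xax [ 0.601  0.799 -0.   ] z [-0.002  0.001 -1.   ] F [ 0.8 -0.1  0.9] op 0.9972393037936269 [-0.39  0.36  1.55 -0.    1.23 -1.31]
[ 0.60823781 -0.12128853  0.17007068] 44.85979215318884
9 [ 0.6104 -0.1259  0.1685] ('f1', [18, 26, 33, 14, 13], 'f2', [9, 49, 19, 32, 60], 'kn', [10, 8, 17], 'bd', [14, 17, 51])
3 [ 0.6119 -0.1293  0.1702] ('f1', [22, 25, 32, 14, 13], 'f2', [11, 48, 21, 33, 60], 'kn', [12, 7, 16], 'bd', [15, 16, 50])
-4 [ 0.6139 -0.1339  0.1707] ('f1', [26, 24, 31, 13, 12], 'f2', [13, 45, 24, 30, 60], 'kn', [12, 6, 14], 'bd', [14, 15, 48])
-10 [ 0.6144 -0.137   0.1706] ('f1', [29, 23, 30, 13, 12], 'f2', [15, 44, 25, 29, 60], 'kn', [12, 6, 13], 'bd', [13, 14, 46])
-16 [ 0.6147 -0.1402  0.1703] ('f1', [30, 23, 28, 14, 12], 'f2', [18, 42, 27, 28, 60], 'kn', [13, 5, 11], 'bd', [13, 14, 43])
-22 [ 0.6146 -0.1435  0.1698] ('f1', [30, 23, 26, 14, 11], 'f2', [20, 41, 29, 29, 61], 'kn', [14, 5, 9], 'bd', [12, 14, 41])
-29 [ 0.6133 -0.1462  0.1694] ('f1', [30, 23, 24, 14, 12], 'f2', [21, 42, 30, 31, 61], 'kn', [17, 5, 7], 'bd', [11, 15, 38])
-36
[... 251 characters left out ...]
0.05 0.08 -0.04 0.009 1;-0.04 0.08 -0.04 0.009 1;-0.06 0.11 -0.01 0.004 1;-0.06 0.11 -0.01 0.004 1;-0.06 0.11 -0.01 0.004 1
-0.06 0.11 -0.01 0.004 1;-0.05 0.06 0.00 0.009 1;-0.05 0.06 0.00 0.009 1;-0.05 0.06 0.00 0.009 1;-0.05 0.06 0.00 0.009 1;-0.05 0.06 0.01 0.009 1;-0.05 0.06 0.01 0.009 1;-0.05 0.06 0.01 0.009 1;-0.05 0.06 0.01 0.009 1;-0.06 0.06 0.01 0.009 1
-0.06 0.06 0.01 0.009 1;-0.06 0.06 0.01 0.009 1;-0.06 0.06 0.01 0.009 1;-0.06 0.02 0.01 0.014 1;-0.06 0.02 0.01 0.014 1;-0.06 0.02 0.01 0.014 1;-0.06 0.02 0.01 0.014 1;-0.06 0.02 0.01 0.014 1;-0.05 0.02 0.01 0.012 1;-0.05 0.02 0.01 0.012 1
-0.05 0.02 0.01 0.012 1;-0.05 0.02 0.01 0.012 1;-0.05 0.02 0.01 0.012 1;-0.05 0.02 0.01 0.012 1
```

Call:
servo_tool(increments="-0.07 0.12 -0.05 0 1;-0.07 0.12 -0.05 0 1;-0.07 0.12 -0.04 0 1;-0.05 0.08 -0.05 0.009 1;-0.05 0.08 -0.05 0.009 1;-0.05 0.08 -0.04 0.009 1;-0.04 0.08 -0.04 0.009 1;-0.06 0.11 -0.02 0.004 1;-0.06 0.11 -0.01 0.004 1;-0.06 0.11 -0.01 0.004 1")

```text
time_s: 14.6
eef_pos: [0.6119, -0.1303, 0.1741]
eef_rot: [-0.002, 0.905, 0.425, -0.001]
wrist_force: [-6.0, 6.3, 3.7]
opening: 1.001
```

Call:
servo_tool(increments="-0.06 0.11 -0.01 0.004 1;-0.05 0.06 0 0.009 1;-0.05 0.06 0 0.009 1;-0.05 0.06 0 0.009 1;-0.05 0.06 0 0.009 1;-0.05 0.06 0.01 0.009 1;-0.05 0.06 0.01 0.009 1;-0.05 0.06 0.01 0.009 1;-0.05 0.06 0.01 0.009 1;-0.06 0.06 0.01 0.009 1")

```text
time_s: 15.85
eef_pos: [0.6138, -0.1383, 0.1739]
eef_rot: [-0.002, 0.922, 0.387, -0.0]
wrist_force: [-3.9, 7.2, 2.4]
opening: 0.999
```

```bash
python3 look.py 10 side top
python3 - <<'E'
from plan import *
im=np.load('side10.npz')['im'][:,:,::-1]
cv2.imwrite('pics/zs10.png',cv2.resize(im[50:190,190:310],None,fx=4.2,fy=4.2))
im=np.load('top10.npz')['im'][:,:,::-1]
cv2.imwrite('pics/zt10.png',cv2.resize(im[120:220,215:365],None,fx=5,fy=5))
E
```

```text
15.85 pos [ 0.6138 -0.1383  0.1739] xax [0.701 0.713 0.001] z [-0.002  0.003 -1.   ] F [-3.9  7.2  2.4] op 0.9989217844087204 [-0.41  0.37  1.53  0.    1.25 -1.21]
```

View pics/zs10.png

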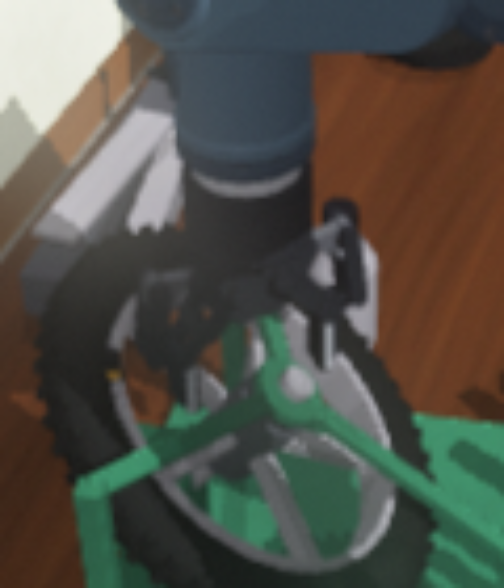

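View pics/zt10.png

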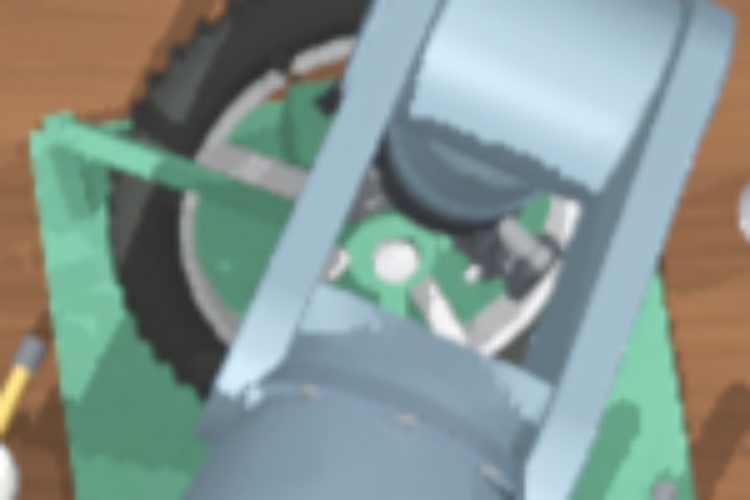

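Run:
```python
from plan import *
tz=lambda X,Y:(215+X/5-.4,120+Y/5-.4)
sz=lambda X,Y:(190+X/4.2-.4,50+Y/4.2-.4)
for p in((210,157),(290,184)): print(ang(onplane('top',*tz(*p),hub+.006*N,N)))
print('valve',ang(onplane('top',*tz(291,72),hub+.022*N,N)), ang(onplane('side',*sz(113,375),hub+.022*N,N)))
print('tri',ang(tri(sz(113,375),tz(291,72))[0]))
```

```text
(np.float64(61.64717487690925), np.float64(0.09997301027895703), np.float64(0.006002399999999916))
(np.float64(61.36376377757104), np.float64(0.05282807057946142), np.float64(0.006002399999999915))
valve (np.float64(23.913450355750737), np.float64(0.10709633366147894), np.float64(0.022008799999999912)) (np.float64(27.63768592720852), np.float64(0.11378672394489979), np.float64(0.022008799999999936))
tri (np.float64(23.987532598376955), np.float64(0.10567900927550329), np.float64(0.014222136454195464))
```

Call:
servo_tool(increments="-0.06 0.06 0.01 0.009 1;-0.06 0.06 0.01 0.009 1;-0.06 0.06 0.01 0.009 1;-0.06 0.02 0.01 0.014 1;-0.06 0.02 0.01 0.014 1;-0.06 0.02 0.01 0.014 1;-0.06 0.02 0.01 0.014 1;-0.06 0.02 0.01 0.014 1;-0.05 0.02 0.01 0.012 1;-0.05 0.02 0.01 0.012 1")

```text
time_s: 17.2
eef_pos: [0.6118, -0.1444, 0.1727]
eef_rot: [-0.002, 0.944, 0.33, -0.0]
wrist_force: [-1.9, 7.5, 1.5]
opening: 0.997
```

Call:
servo_tool(increments="-0.05 0.02 0.01 0.012 1;-0.05 0.02 0.01 0.012 1;-0.05 0.02 0.01 0.012 1;-0.05 0.02 0.01 0.012 1;0 0 0 0 1")

```text
time_s: 17.82
eef_pos: [0.6107, -0.1463, 0.1721]
eef_rot: [-0.002, 0.952, 0.307, -0.001]
wrist_force: [-1.0, 7.2, 0.6]
opening: 1.003
```

```bash
python3 look.py 11 side top
python3 - <<'E'
from plan import *
im=np.load('side11.npz')['im'][:,:,::-1]
cv2.imwrite('pics/zs11.png',cv2.resize(im[50:190,190:310],None,fx=4.2,fy=4.2))
im=np.load('top11.npz')['im'][:,:,::-1]
cv2.imwrite('pics/zt11.png',cv2.resize(im[120:220,215:365],None,fx=5,fy=5))
E
```

```text
17.825 pos [ 0.6107 -0.1463  0.1721] xax [0.811 0.585 0.   ] z [-0.002  0.003 -1.   ] F [-1.   7.2  0.6] op 1.0033965842266603 [-0.42  0.37  1.53  0.    1.24 -1.05]
```

View pics/zs11.png

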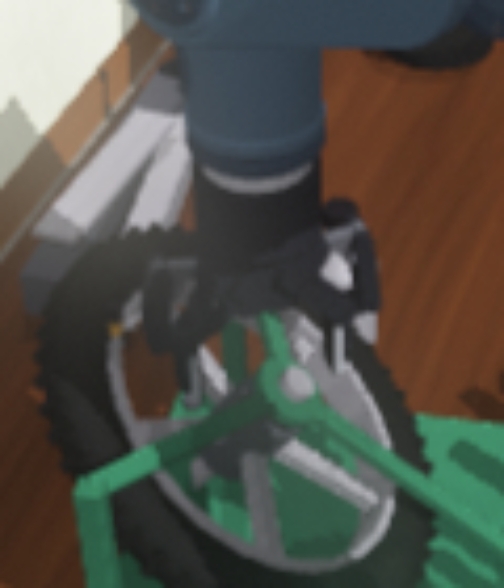

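View pics/zt11.png

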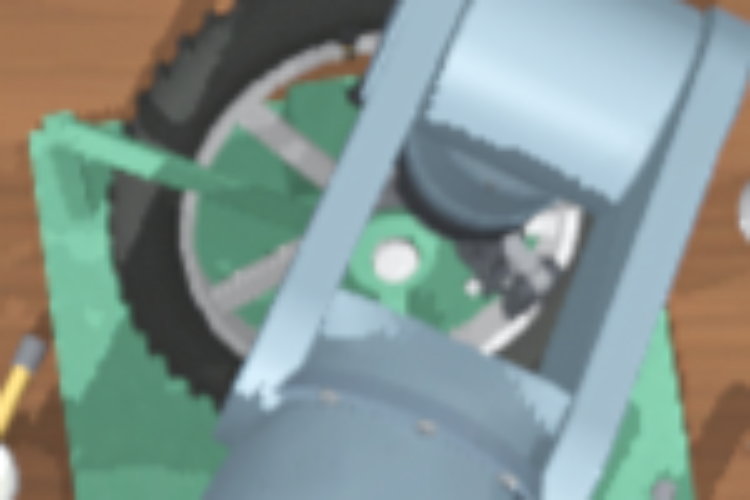

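Run:
```python
from plan import *
tz=lambda X,Y:(215+X/5-.4,120+Y/5-.4)
sz=lambda X,Y:(190+X/4.2-.4,50+Y/4.2-.4)
for p in((250,112),(320,172),(220,298),(290,258)): print(ang(onplane('top',*tz(*p),hub+.006*N,N)))
print('tri',ang(tri(sz(117,330),tz(349,47))[0]),ang(onplane('top',*tz(349,47),hub+.022*N,N)))
sch=((-36,.01,28),(-42,.01,25),(-48,.01,22),(-52,.01,19),(-56,.01,17))
t=[]
for phi,d,a in sch:
    c,C=place(phi,.042,d,rad(a)); t.append((C,rad(a))); print(phi,C.round(4),ev(c,rad(a),phi+10,phi+46))
rows((t[0][0]+[0,0,.004],rad(28)),t[1:],[4,4,4,4])
```

```text
(np.float64(42.45063941780017), np.float64(0.09585327633513992), np.float64(0.006002399999999964))
(np.float64(44.48170144395774), np.float64(0.04240049696785965), np.float64(0.0060023999999999555))
(np.float64(114.10052415337825), np.float64(0.09869081264047005), np.float64(0.006002399999999909))
(np.float64(112.55402648107064), np.float64(0.05342242556112168), np.float64(0.0060023999999998965))
tri (np.float64(6.6974391692737685), np.float64(0.10786697600409524), np.float64(0.018115716889275477)) (np.float64(6.8365590009773), np.float64(0.1084560741093653), np.float64(0.02200879999999994))
-36 [ 0.6115 -0.1491  0.1686] ('f1', [30, 23, 29, 14, 16], 'f2', [22, 43, 31, 33, 65], 'kn', [21, 5, 12], 'bd', [10, 16, 44])
-42 [ 0.61   -0.1516  0.1681] ('f1', [30, 23, 28, 13, 17], 'f2', [24, 44, 33, 34, 65], 'kn', [24, 5, 11], 'bd', [9, 17, 43])
-48 [ 0.6082 -0.1541  0.1672] ('f1', [30, 24, 27, 12, 17], 'f2', [25, 44, 34, 36, 66], 'kn', [23, 6, 9], 'bd', [8, 18, 41])
-52 [ 0.6062 -0.1552  0.1663] ('f1', [29, 24, 26, 11, 18], 'f2', [26, 45, 35, 37, 66], 'kn', [20, 6, 8], 'bd', [7, 19, 40])
-56 [ 0.6047 -0.1568  0.1653] ('f1', [27, 25, 26, 10, 18], 'f2', [27, 45, 36, 38, 67], 'kn', [17, 7, 7], 'bd', [6, 20, 39])
-0.07 0.03 0.01 0.013 1;-0.07 0.03 0.01 0.013 1;-0.07 0.03 0.01 0.013 1;-0.07 0.03 0.01 0.013 1;-0.07 0.03 0.02 0.013 1;-0.07 0.03 0.02 0.013 1;-0.07 0.03 0.02 0.013 1;-0.07 0.03 0.02 0.013 1;-0.06 -0.00 0.02 0.013 1;-0.06 -0.00 0.02 0.013 1
-0.06 0.00 0.02 0.013 1;-0.06 0.00 0.02 0.013 1;-0.05 0.02 0.02 0.009 1;-0.05 0.02 0.02 0.009 1;-0.05 0.02 0.02 0.009 1;-0.05 0.02 0.02 0.009 1
```

Call:
servo_tool(increments="-0.07 0.03 0.01 0.013 1;-0.07 0.03 0.01 0.013 1;-0.07 0.03 0.01 0.013 1;0 0 0 0 1")

```text
time_s: 18.42
eef_pos: [0.6095, -0.1481, 0.1715]
eef_rot: [-0.002, 0.957, 0.289, -0.001]
wrist_force: [0.3, 7.5, -1.0]
opening: 1.002
```

```bash
python3 look.py 12 side top
python3 - <<'E'
from plan import *
im=np.load('top12.npz')['im'][:,:,::-1]
cv2.imwrite('pics/zt12.png',cv2.resize(im[120:200,245:325],None,fx=7,fy=7))
im=np.load('side12.npz')['im'][:,:,::-1]
cv2.imwrite('pics/zs12.png',cv2.resize(im[100:190,200:290],None,fx=6,fy=6))
E
```

```text
18.425 pos [ 0.6095 -0.1481  0.1715] xax [0.833 0.553 0.   ] z [-0.002  0.004 -1.   ] F [ 0.3  7.5 -1. ] op 1.0018413601852865 [-0.43  0.37  1.53  0.    1.24 -1.02]
```

View pics/zt12.png

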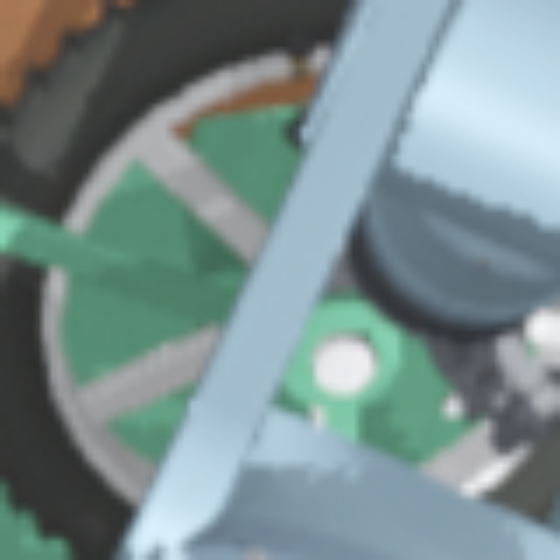

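View pics/zs12.png

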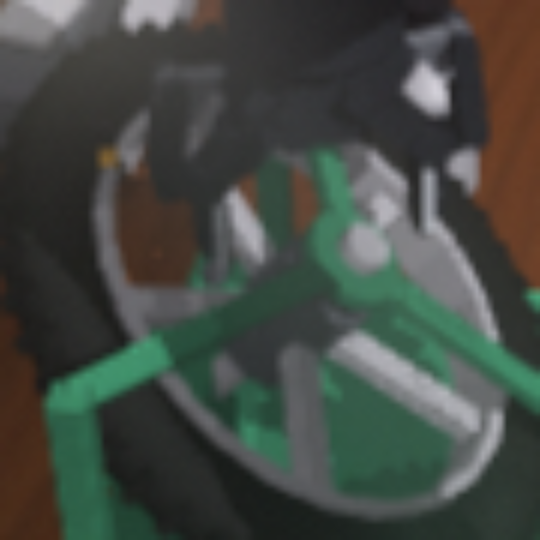

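Run:
```python
from plan import *
tz=lambda X,Y:(245+X/7-.43,120+Y/7-.43)
sz=lambda X,Y:(200+X/6-.42,100+Y/6-.42)
for f,n,a,b in((tz,'top',(165,147),(245,230)),(tz,'top',(100,402),(205,347)),(sz,'side',(300,370),(310,470)),(sz,'side',(360,350),(475,422))):
    A=onplane(n,*f(*a),hub+.006*N,N);Bq=onplane(n,*f(*b),hub+.006*N,N); dd=A-Bq if n=='top' else Bq-A
    print(ang(A)[:2],ang(Bq)[:2],'dir',np.degrees(np.arctan2(dd@L,dd@U)))
print('tri',ang(tri(sz(107,158),tz(306,62))[0]))
```

```text
(np.float64(36.82757023495769), np.float64(0.09189346981253702)) (np.float64(37.788024020346725), np.float64(0.043783662915504444)) dir 35.9537030988078
(np.float64(110.57125710400838), np.float64(0.09482216510959715)) (np.float64(107.68863994105962), np.float64(0.04770406242516593)) dir 113.48225166491211
(np.float64(105.7965519517509), np.float64(0.03470524823484939)) (np.float64(108.79216588445179), np.float64(0.08644712418877405)) dir 110.79786431107296
(np.float64(-179.2197794899994), np.float64(0.034610996161624795)) (np.float64(-176.79564854423097), np.float64(0.10135552672469553)) dir -175.5397520070096
tri (np.float64(1.3216060903719384), np.float64(0.1078621021974329), np.float64(0.01619406642683257))
```

Call:
servo_tool(increments="-0.05 0.02 0.01 0.01 1;0 0 0 0 1")

```text
time_s: 18.77
eef_pos: [0.6092, -0.1484, 0.1714]
eef_rot: [-0.002, 0.959, 0.284, -0.001]
wrist_force: [-0.1, 8.4, -2.7]
opening: 1.002
```

Call:
servo_tool(increments="0.15 -0.1 0 0 1;0.1 -0.05 0 0 1;0 0 -1 0 1;0 0 -3 0 1;0 0 -4 0 1;0 0 -4 0 1;0 0 -4 0 1;0 0 -4 0 1;0 0 0 0 1")

```text
time_s: 19.9
eef_pos: [0.6126, -0.1494, 0.3786]
eef_rot: [0.003, 0.959, 0.283, 0.004]
wrist_force: [0.7, 0.2, 0.2]
opening: 0.999
```

Call:
servo_tool(increments="-1.5 0.8 0 0 1;-3.5 2 0 0 1;-3.5 2 0 0 1;-3.5 2 0 0 1;-3.5 2 0 0 1;-3.5 2 0 0 1;-3.5 2 0 0 1;-3.5 2 0 0 1;-2 1 0 0 1;0 0 0 0 1")

```text
time_s: 21.15
eef_pos: [0.4607, -0.4342, 0.3713]
eef_rot: [-0.001, 0.959, 0.282, -0.0]
wrist_force: [-0.0, 0.9, -0.2]
opening: 0.999
```

```bash
python3 look.py 13 side top
python3 - <<'E'
from plan import *
im=np.load('top13.npz')['im'][:,:,::-1]
cv2.imwrite('pics/zt13.png',cv2.resize(im[120:210,240:350],None,fx=7,fy=7))
im=np.load('side13.npz')['im'][:,:,::-1]
cv2.imwrite('pics/zs13.png',cv2.resize(im[90:190,200:300],None,fx=6,fy=6))
E
```

```text
21.15 pos [ 0.4607 -0.4342  0.3713] xax [ 0.841  0.541 -0.   ] z [-0.001  0.002 -1.   ] F [-0.   0.9 -0.2] op 0.9990255301728148 [-0.94  0.24  1.29 -0.    1.61 -1.52]
```

View pics/zt13.png

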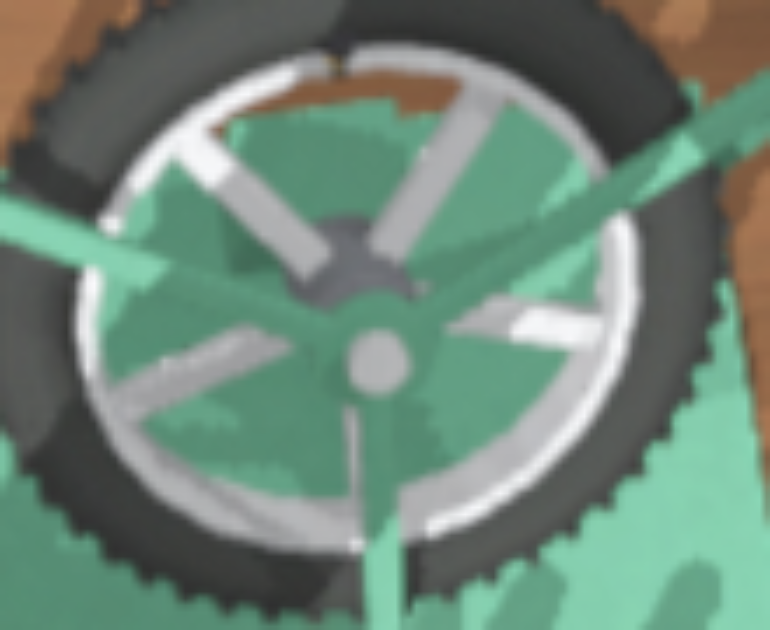

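View pics/zs13.png

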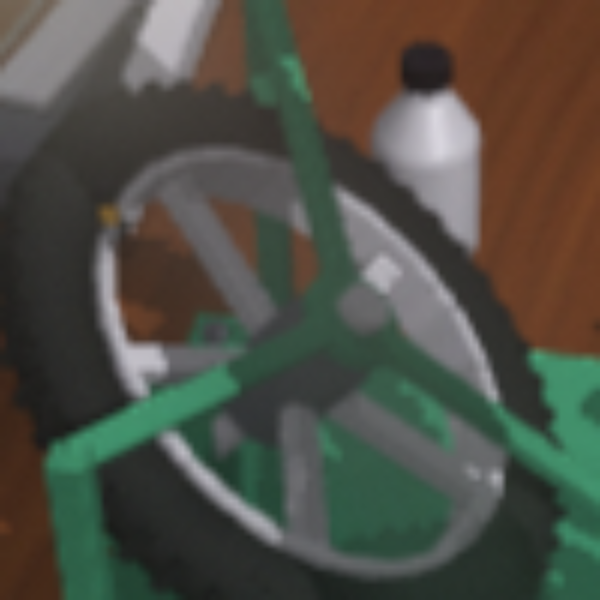

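Run:
```python
from plan import *
tz=lambda X,Y:(240+X/7-.43,120+Y/7-.43)
sz=lambda X,Y:(200+X/6-.42,90+Y/6-.42)
for nom,f,n,a,b in((36,tz,'top',(197,143),(310,265)),(-36,tz,'top',(482,95),(392,252)),(108,tz,'top',(128,404),(250,345)),(-108,tz,'top',(595,333),(480,312)),
   (-36,sz,'side',(180,200),(258,310)),) if 0 else ((36,tz,'top',(197,143),(310,265)),(-36,tz,'top',(482,95),(392,252)),(108,tz,'top',(128,404),(250,345)),(-108,tz,'top',(595,333),(480,312)),(36,sz,'side',(148,360),(225,358)),(-36+0,sz,'side',(180,195),(258,305)),(108,sz,'side',(310,540),(297,425)),(180,sz,'side',(480,478),(360,408))):
    A=onplane(n,*f(*a),hub+.006*N,N);Bq=onplane(n,*f(*b),hub+.006*N,N); dd=A-Bq
    g=lambda x:round((x-nom+180)%360-180,1)
    print(n,nom,g(ang(A)[0]),round(ang(A)[1],3),g(ang(Bq)[0]),'dir',g(np.degrees(np.arctan2(dd@L,dd@U))))
print('tri',ang(tri(sz(108,215),tz(335,64))[0]))
```

```text
top 36 0.7 0.094 5.8 dir -1.1
top -36 2.9 0.096 -4.6 dir 5.5
top 108 2.3 0.098 0.9 dir 3.4
top -108 1.4 0.101 3.9 dir -1.4
side 36 1.7 0.085 -2.6 dir 5.8
side -36 4.5 0.095 2.4 dir 5.7
side 108 0.6 0.092 -5.0 dir 3.6
side 180 5.5 0.104 2.7 dir 7.0
tri (np.float64(2.8140257856863466), np.float64(0.10924697847124609), np.float64(0.020329874067566176))
```

```bash
cat > bars.py <<'E'
from plan import *
import sys
def barpts(n,tag):
    im=np.load(f'{n}{tag}.npz')['im'].astype(float); g=im[...,1]-im[...,0]
    out=[]
    for t in(60,-60,180):
        r,T=dirn(t)
        for s in np.arange(.105,.150,.003):   # over the tyre: background neither green nor bright
            P0=hub+s*r+.048*N
            ks=np.arange(-.016,.0161,.0005)
            q=proj(n,P0+ks[:,None]*T)
            val=cv2.remap(g.astype(np.float32),q[None,:,0].astype(np.float32),q[None,:,1].astype(np.float32),cv2.INTER_LINEAR)[0]
            base=min(val[:6].max(),val[-6:].max()); w=val-10
            if val.max()<18 or val[0]>12 or val[-1]>12: continue
            m=w>0; half=val.max()/2; mm=np.where(val>half)[0]
            out.append((t,s,1e3*ks[mm].mean(),1e3*(ks[mm[-1]]-ks[mm[0]])))
    return out
if __name__=='__main__':
    for n in('top','side'):
        for tag in('0','13'):
            o=barpts(n,tag)
            for t in(60,-60,180):
                z=np.array([x[1:] for x in o if x[0]==t])
                if len(z): print(n,tag,t,len(z),'off mm',z[:,1].round(1),'w',z[:,2].mean().round(1))
E
python3 bars.py
```

```text
top 0 60 12 off mm [0.3 0.5 0.3 0.5 0.5 0.3 0.5 0.3 0.5 0.3 0.3 0.3] w 16.9
top 0 -60 12 off mm [-0.2 -0.2 -0.5  0.3  0.   0.  -0.2  0.   0.  -0.2  0.   0. ] w 18.6
top 0 180 4 off mm [0.8 0.8 0.8 0.5] w 15.6
top 13 60 12 off mm [-0.2  0.   0.3  0.3  0.3  0.3  0.5  0.3  0.3  0.3  0.3  0.3] w 16.8
top 13 -60 12 off mm [ 0.3  0.   0.3  0.3  0.  -0.5 -0.2  0.  -0.2  0.   0.   0. ] w 18.5
top 13 180 3 off mm [0.8 0.8 0.8] w 16.5
side 0 60 6 off mm [-0.5 -0.5 -0.5 -0.5 -0.5 -0.5] w 14.7
side 0 -60 2 off mm [1. 1.] w 16.0
side 0 180 2 off mm [-2.2 -1.7] w 23.5
side 13 60 9 off mm [ 0.   0.5  0.3  0.3 -0.7 -0.5 -0.5 -0.5 -0.7] w 14.2
side 13 -60 2 off mm [2.8 3. ] w 17.8
```

```bash
cat > spk.py <<'E'
from plan import *
import sys
def run(n,tag,phi0):
    im=np.load(f'{n}{tag}.npz')['im']; hsv=cv2.cvtColor(im,cv2.COLOR_RGB2HSV); s_=hsv[...,1].astype(np.float32)
    v_=hsv[...,2].astype(np.float32)
    for k in range(5):
        nom=phi0+72*k; r,T=dirn(nom); res=[]
        for s in np.arange(.040,.095,.003):
            ks=np.arange(-.02,.0201,.0005); q=proj(n,hub+s*r+ks[:,None]*T).astype(np.float32)
            f=lambda a:cv2.remap(a,q[None,:,0],q[None,:,1],cv2.INTER_LINEAR)[0]
            sa=f(s_); va=f(v_); m=(sa<60)&(va>70)
            lab=np.flatnonzero(m)
            if len(lab)<10 or m[0] or m[-1] or (lab[-1]-lab[0]+1)!=len(lab): continue
            res.append((s,1e3*ks[m].mean(),.5*len(lab),np.degrees(ks[m].mean()/s)))
        if len(res)>2:
            z=np.array(res); a=np.polyfit(z[:,0],z[:,1]/1e3,1)
            print(n,tag,(nom+180)%360-180,len(z),'r',z[0,0].round(3),z[-1,0].round(3),'deg med',np.median(z[:,3]).round(2),'w',np.median(z[:,2]),'slope deg',np.degrees(a[0]).round(2),'offs mm',(1e3*a[1]).round(1))
run(sys.argv[1],sys.argv[2],float(sys.argv[3]))
E
python3 spk.py top 13 36; python3 spk.py side 13 36; python3 spk.py top 0 4; python3 spk.py side 0 4
```

```text
top 13 36.0 16 r 0.04 0.085 deg med 2.83 w 19.5 slope deg 2.33 offs mm 0.6
top 13 108.0 19 r 0.04 0.094 deg med 4.06 w 22.5 slope deg 1.41 offs mm 3.3
top 13 -180.0 15 r 0.046 0.091 deg med -1.13 w 7.5 slope deg -5.15 offs mm 5.6
top 13 -108.0 16 r 0.046 0.091 deg med 0.18 w 22.0 slope deg 6.61 offs mm -8.7
top 13 -36.0 17 r 0.04 0.091 deg med 0.0 w 20.5 slope deg 2.34 offs mm -2.5
side 13 36.0 15 r 0.04 0.085 deg med -1.79 w 18.5 slope deg 12.67 offs mm -16.7
side 13 108.0 14 r 0.04 0.079 deg med 3.3 w 23.0 slope deg 1.8 offs mm 1.6
side 13 -180.0 14 r 0.04 0.085 deg med 5.66 w 27.5 slope deg 1.59 offs mm 4.0
side 13 -108.0 8 r 0.055 0.076 deg med -1.82 w 26.75 slope deg -1.65 offs mm -0.2
side 13 -36.0 16 r 0.04 0.091 deg med -0.51 w 27.5 slope deg 2.37 offs mm -3.7
top 0 4.0 17 r 0.04 0.088 deg med -1.63 w 19.0 slope deg -0.15 offs mm -1.4
top 0 76.0 13 r 0.04 0.091 deg med -6.0 w 8.5 slope deg 19.42 offs mm -21.9
top 0 148.0 18 r 0.04 0.091 deg med 1.56 w 21.0 slope deg 0.34 offs mm 1.3
top 0 -140.0 15 r 0.049 0.091 deg med -0.78 w 18.5 slope deg -2.64 offs mm 2.6
top 0 -68.0 19 r 0.04 0.094 deg med -1.07 w 18.0 slope deg 4.0 offs mm -5.9
side 0 4.0 16 r 0.04 0.085 deg med -3.92 w 30.0 slope deg -1.93 offs mm -2.2
side 0 76.0 14 r 0.04 0.079 deg med -1.64 w 18.0 slope deg 1.13 offs mm -3.2
side 0 148.0 18 r 0.04 0.091 deg med 2.93 w 27.0 slope deg -0.32 offs mm 3.4
side 0 -140.0 9 r 0.046 0.07 deg med -1.38 w 14.0 slope deg 2.63 offs mm -4.6
side 0 -68.0 14 r 0.046 0.085 deg med -0.78 w 26.5 slope deg -2.45 offs mm 2.0
```

Run:
```python
from plan import *
for C,a in(((.6092,-.1484,.1674),24.8),((.6108,-.144,.169),24.8),((.6108,-.144,.169),30),((.6095,-.145,.169),24.8)):
    al=rad(a); c=np.array(C)+.0497*tl(al)[0]; print(C,a,ev(c,al,-34,2))
s=cur(); print(s[0],np.degrees(s[1]))
al=rad(24.8)
rows(s,[((.6108,-.1435,.370-.004),al),((.6108,-.1435,.173-.004),al)],[9,7])
print(place(-36,.042,.01,al)[1],place(-44,.042,.01,al)[1])
```

```text
(0.6092, -0.1484, 0.1674) 24.8 ('f1', [30, 24, 26, 13, 13], 'f2', [21, 45, 30, 34, 63], 'kn', [23, 6, 8], 'bd', [10, 18, 40])
(0.6108, -0.144, 0.169) 24.8 ('f1', [32, 22, 22, 15, 11], 'f2', [17, 49, 26, 34, 60], 'kn', [21, 4, 5], 'bd', [12, 17, 36])
(0.6108, -0.144, 0.169) 30 ('f1', [29, 24, 21, 13, 7], 'f2', [19, 45, 28, 32, 60], 'kn', [19, 6, 3], 'bd', [12, 17, 35])
(0.6095, -0.145, 0.169) 24.8 ('f1', [31, 24, 23, 14, 11], 'f2', [18, 48, 28, 35, 61], 'kn', [22, 5, 6], 'bd', [12, 18, 38])
[ 0.46220307 -0.43244162  0.37202602] 24.776499942812418
3.13 -1.80 0.02 -0.000 1;3.13 -1.80 0.02 -0.000 1;3.13 -1.80 0.02 -0.000 1;3.13 -1.80 0.02 -0.000 1;3.13 -1.80 0.02 -0.000 1;3.13 -1.80 0.02 -0.000 1;3.13 -1.80 0.02 -0.000 1;3.13 -1.80 0.02 -0.000 1;3.13 -1.80 0.02 -0.000 1;0.00 0.00 2.81 -0.000 1
0.00 0.00 2.81 -0.000 1;0.00 0.00 2.81 -0.000 1;0.00 -0.00 2.81 -0.000 1;0.00 0.00 2.81 -0.000 1;0.00 0.00 2.81 -0.000 1;0.00 0.00 2.81 -0.000 1
[ 0.61012044 -0.14635781  0.16879304] [ 0.60975034 -0.1531724   0.16774961]
```

Measured about 2° short of top (spoke directions +1.4…+2.4°, valve +2.8°), so I re-engage for a small final nudge.

Call:
servo_tool(increments="2 -1.2 0 0 1;3.5 -2 0 0 1;3.5 -2 0 0 1;3.5 -2 0 0 1;3.5 -2 0 0 1;3.5 -2 0 0 1;3.5 -2 0 0 1;3 -1.7 0 0 1;2.1 -1.2 0 0 1;0 0 0 0 1")

```text
time_s: 22.5
eef_pos: [0.611, -0.1408, 0.3728]
eef_rot: [-0.0, 0.958, 0.286, 0.0]
wrist_force: [1.0, 0.3, -0.1]
opening: 0.999
```

Run:
```python
from plan import *
s=cur(); print(s[0],np.degrees(s[1]))
rows(s,[((.6104,-.1440,s[0][2]-.004),rad(24.8))],[1])
```

```text
[ 0.61103479 -0.14082042  0.37277048] 25.089513353548046
-0.23 0.23 -0.00 0.005 1
```

Call:
servo_tool(increments="-0.22 0.23 1 0.005 1;0 0 3 0 1;0 0 3.5 0 1;0 0 3.5 0 1;0 0 3 0 1;0 0 2.5 0 1;0 0 1.8 0 1;0 0 1.4 0 1;0 0 0.2 0 1;0 0 0 0 1")

```text
time_s: 23.75
eef_pos: [0.6099, -0.1481, 0.1739]
eef_rot: [0.0, 0.96, 0.281, 0.0]
wrist_force: [0.2, 0.8, -0.2]
opening: 0.999
```

Run:
```python
from plan import *
s=cur(); print(s[0],np.degrees(s[1]),ctrl.get_obs()['wrist_force'])
```

```text
[ 0.60990103 -0.14813299  0.17387895] 24.5037560112083 [ 0.20952245  0.84004802 -0.16277708]
```

Call:
servo_tool(increments="-0.05 0.05 0.06 0 1;-0.05 0.05 0.06 0 1;-0.05 0.05 0.05 0 1;-0.05 0.05 0.03 0 1;-0.04 0.04 0 0 1;0 0 0 0 1")

```text
time_s: 24.5
eef_pos: [0.6096, -0.1507, 0.1727]
eef_rot: [-0.0, 0.96, 0.282, 0.001]
wrist_force: [-2.0, 5.9, 3.9]
opening: 0.997
```

```bash
python3 look.py 14 top; python3 spk.py top 14 36;echo; python3 spk.py top 12 36
```

```text
24.5 pos [ 0.6096 -0.1507  0.1727] xax [0.841 0.54  0.002] z [ 0.001  0.001 -1.   ] F [-2.   5.9  3.9] op 0.9972773288731278 [-0.43  0.37  1.53  0.    1.24 -1.  ]
top 14 36.0 16 r 0.04 0.085 deg med 0.11 w 18.0 slope deg -1.19 offs mm 1.4
top 14 108.0 14 r 0.055 0.094 deg med 1.54 w 22.5 slope deg -0.13 offs mm 2.2

top 12 36.0 14 r 0.043 0.082 deg med 3.88 w 18.5 slope deg 1.67 offs mm 2.3
top 12 108.0 12 r 0.061 0.094 deg med 4.71 w 22.75 slope deg 3.57 offs mm 1.5
```

Call:
servo_tool(increments="0.15 -0.12 0 0 1;0.15 -0.12 0 0 1;0 0 -1 0 1;0 0 -3 0 1;0 0 -4 0 1;0 0 -4 0 1;0 0 -4 0 1;0 0 -4 0 1;0 0 0 0 1")

```text
time_s: 25.68
eef_pos: [0.6116, -0.149, 0.377]
eef_rot: [0.003, 0.96, 0.281, 0.003]
wrist_force: [-0.0, -0.1, 0.3]
opening: 1.0
```

Call:
servo_tool(increments="-1.5 0.8 0 0 1;-3.5 2 0 0 1;-3.5 2 0 0 1;-3.5 2 0 0 1;-3.5 2 0 0 1;-3.5 2 0 0 1;-3.5 2 0 0 1;-3.5 2 0 0 1;-2 1 0 0 1;0 0 0 0 1")

```text
time_s: 26.92
eef_pos: [0.4584, -0.4331, 0.3702]
eef_rot: [-0.001, 0.96, 0.28, -0.0]
wrist_force: [0.4, 1.4, 0.8]
opening: 0.995
```

```bash
python3 look.py 15 side top; python3 spk.py top 15 36; python3 spk.py side 15 36
python3 - <<'E'
from plan import *
im=np.load('top15.npz')['im'][:,:,::-1]
cv2.imwrite('pics/zt15.png',cv2.resize(im[120:210,240:350],None,fx=7,fy=7))
im=np.load('side15.npz')['im'][:,:,::-1]
cv2.imwrite('pics/zs15.png',cv2.resize(im[70:290,180:340],None,fx=2.7,fy=2.7))
E
```

```text
26.925 pos [ 0.4584 -0.4331  0.3702] xax [ 0.843  0.537 -0.   ] z [-0.001  0.002 -1.   ] F [0.4 1.4 0.8] op 0.9946104806078305 [-0.94  0.24  1.3   0.    1.61 -1.51]
top 15 36.0 16 r 0.04 0.085 deg med 0.08 w 18.75 slope deg 0.22 offs mm -0.1
top 15 108.0 19 r 0.04 0.094 deg med 1.57 w 22.5 slope deg -1.28 offs mm 3.7
top 15 -180.0 14 r 0.046 0.088 deg med -2.31 w 10.5 slope deg -7.81 offs mm 7.3
top 15 -108.0 17 r 0.043 0.091 deg med -2.27 w 21.5 slope deg 4.38 offs mm -8.9
top 15 -36.0 17 r 0.04 0.091 deg med -2.46 w 21.0 slope deg -0.53 offs mm -2.1
side 15 36.0 15 r 0.04 0.085 deg med -3.36 w 21.0 slope deg 9.05 offs mm -14.6
side 15 108.0 14 r 0.04 0.079 deg med 0.66 w 22.5 slope deg -0.12 offs mm 0.8
side 15 -180.0 17 r 0.04 0.088 deg med 3.05 w 27.0 slope deg -0.15 offs mm 3.4
side 15 -108.0 8 r 0.055 0.076 deg med -1.83 w 26.75 slope deg -1.76 offs mm -0.0
side 15 -36.0 11 r 0.058 0.088 deg med -2.79 w 27.0 slope deg -2.34 offs mm -0.6
```

View pics/zt15.png

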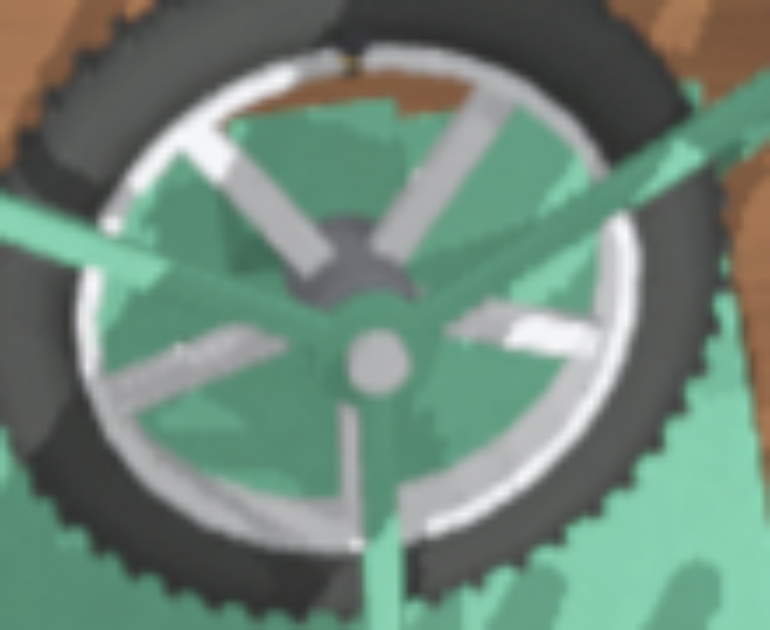

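View pics/zs15.png

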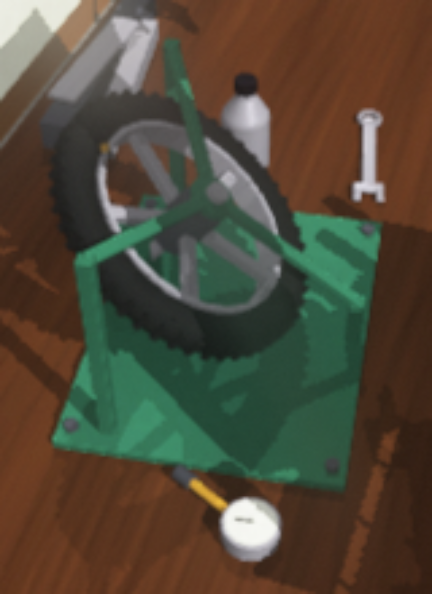

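```bash
python3 -c "
from bench import ctrl
o=ctrl.get_obs();print(o['time_s'],abs(o['dq']).max(),o['wrist_force']);print(ctrl.hand_in())"
```

```text
27.025 0.022302973781415478 [0.1450711  0.67512888 0.51301621]
the job is handed in; nothing more can be done
None
```

I turned the wheel about 112° clockwise (seen from the robot) until the valve was at the top, and handed the job in at 27 s. I used only the outside finger of the open gripper on the spokes. The first spoke took it about 67° and the next about 43°. A last light push on that second spoke corrected a measured 2° shortfall.

**Valve position:** The spoke directions that could be measured well average about −0.4° from the top. Individual readings ran from +0.2° to −1.3°, with one at −2.3°. Two half-hidden spokes, behind the yoke bars, gave readings 4° to 9° off that I did not trust. I did not re-triangulate the valve itself after the last push. In the final top view it sits midway between the two upper spokes.

**Forces and clearance:** Forces read at the end of each move call stayed under 11 N. I saw no sign of contact with the yoke bars, tyre or valve, but I had no direct sensing of that. The model clearances were only a few millimetres in places.

**At hand-in:** The hand was clear beside the stand with no meaningful force, and the arm was nearly still (joint speeds at most 0.02 rad/s). In the side view the gauge, spanner and oil bottle looked unmoved.

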